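Set two clay chime tubes on V-setters for firing

TASK

Set this kiln shelf for firing. Stand the two notched setters upright on the two long bare footprints at its left and right, both with the wide V towards the back (the side away from the base's black handle); then lay the thick red tube in the two wide Vs and the thin white tube in the two narrow Vs, each centred so that it sticks out equally at both ends, and stand the cone pack upright on the short bare footprint at the front, its row of cones parallel to the tubes. Either setter may go on either side; set everything down without dropping it, and leave the pot, jar and cup beside the work where they are.

Things in the scene. Friction and masses are not known exactly. Their poses are not given: they have to be found in the camera images.
- kiln_shelf (a point): White kiln shelf, 235 (x) by 260 mm (y), on the fixed base of a top-hat kiln (tray 285 by 310), its top 70 mm above the table. Point: centre of its top. +x: to the back, away from the tray's black bar handle; +y: left. Brown bare footprints: two long, 126 mm along x by 26, centred at x +22, y +70 and y -70 mm (setters); one short, 76 mm along y by 26, centred at x -85, y 0 (cone pack).
- pale_setter_mid (a point): Pale buff loose kiln setter, 0.24 kg: upright bar 124 mm long (x), 24 thick (y), 50 high, on its foot. Point: its centre, 25 mm up. Two 90-degree Vs cross its top edge along y: wide (40 mm wide, 20 deep) at x +35, narrow (24 wide, 12 deep) at x -35. Grip across the thickness at mid-length. Right way round on the shelf its +x points along the shelf's +x.
- dark_setter_mid (a point): Dark grey loose kiln setter; same shape, size, weight and axes as the pale one; interchangeable with it.
- thick_tube_mid (a point): Thick red clay tube (loose, 0.2 kg), 36 mm outer diameter, 210 mm long along its y, with a pale band near each end; both ends are alike. This point is on its axis at mid-length. It can roll. It starts lying on the table. Seated in the wide Vs its axis is 55.5 mm above the shelf.
- thin_tube_mid (a point): Thin off-white clay tube (loose, 0.09 kg), 20 mm outer diameter, 210 mm long along its y, with a blue-grey band near each end; both ends are alike. This point is on its axis at mid-length. It can roll. It starts lying on the table. Seated in the narrow Vs its axis is 52 mm above the shelf.
- cone_pack_mid (a point): Cone pack (loose, 0.1 kg): a grey-brown clay block 24 mm (its x) by 74 mm (its y) by 28 mm high, with a row of three small pointed cones along its y, which reach 59 mm above its foot. This point is the block's centre, 14 mm above its foot. Grip the block across its 24 mm. Either end may be left.
- pot_mid (a point): Bystander: small grey-brown pinch pot, 59 mm across, 58 mm high, on the table; this point is its centre. Leave it.
- jar_mid (a point): Bystander: cream jar with a green lid, 58 mm across, 75 mm high, on the table; this point is its centre. Leave it.
- cup_mid (a point): Bystander: pale plastic cup, 71 mm across, 73 mm high, on the table; this point is its centre. Leave it.
Not all that is in view belongs to the job. Several things look just like the part that bears cone_pack_mid: the one meant starts nearest to the robot's base.

How it is judged:
By the outcome, as a careful person would: the job done as asked, in the order asked, and still so for the second after the job is handed in, with the robot touching nothing.
It also fails if it takes over 144 s, if anything falls off the work surface, if the arm or the gripper's body presses on something with over 40 N, if the wrist force passes 120 N, or if a joint passes its speed limit or range.

ROBOT

A 7-joint arm with a two-finger parallel gripper is mounted at the origin on a cart in front of the work surface, level with it; the furniture and walls round the work are solid. World frame = base frame: x ahead of the robot, y to its left, z up, the work surface at z = 0. Lengths are in m, angles in rad, forces in N, time in s.
With the tool pointing down it reaches from about 0.425 to 0.925 m from the base axis. Payload 6.8 kg.
Tool frame: the origin (TCP) lies at the very end of the fingers, on their centre line; the grasp point (between the pads) lies grasp_offset behind it (grasp_offset is the distance from the TCP to the grasp point, in m); z points along the fingers, y is the direction in which the jaws open and shut (so a half turn about z gives the same grasp; the last joint's range is limited). The gripper opens to 85 mm and grips with 20 to 120 N. Pads are 22 mm wide; open, the fingers measure 114 mm over their backs; the gripper's body (76 mm by 85 mm) begins 54 mm behind the grasp point. The pads swing forward as they close: fully open they stand 13 mm farther back than shut.
Start: joints at [-1.262, 0.477, 0.022, 1.555, -0.011, 1.109, -0.083], TCP at [0.273, 0.617, 0.199] pointing down, gripper open.
Joint ranges: [-2.96, 2.96], [-0.34, 2.1], [-1.41, 1.46], [0.24, 2.44], [-1.37, 4.51], [0.17, 1.92], [-2.96, 2.96]. Speed limits (rad/s): [2.39, 2.39, 3.14, 3.14, 3.14, 3.14, 3.14].

INTERFACE

Orientations are given as a unit quaternion [w, x, y, z].
In Python, from station import * gives the robot as it stands.
- The arm moves only by the shell command python3 -m handwheel 'ROWS' [FORCE]. ROWS is JSON, one flat list of numbers, 7 for each row, row after row: the shift along the world's x, y, z in cm, then the turn, a rotation vector about the world's x, y, z in degrees, then the opening, from 0 (shut) to 1 (fully open). In form: [tx, ty, tz, ax, ay, az, fingers, tx, ty, tz, ax, ay, az, fingers, ...]. A call has 1 to 8 rows; each row is the pose to reach, as a shift and turn from the pose measured when the call began; what a row does not reach only later rows make up. A row lasts 1/12 s, in which the tool goes at most 41.7 mm and 7.16 degrees, less where a joint would pass 70% of its speed; a pose out of reach is approached as far as the arm can. A call with a gripper value outside its range is refused whole. The fingers move at their own pace and stop on an object; FORCE is the grip in N (left out, the last holds). Time passes only in rows, so rows that repeat a pose let the fingers close. It gives the time, the measured TCP pose, the force and the opening at its end, in the units of the state.
- get_obs(): the state, without advancing time (a new reading comes with each control period).
- read_camera(name): name is "scene" or "top" or "wrist"; returns the picture (420x560x3 uint8, red, green, blue); there is no depth.
- camera_info(name): a dict with "fx", "fy", "cx", "cy" (pixels), "R" (3x3) and "t" (3): a world point X has camera coordinates R X + t; the wrist camera has in their place "mount" (4x4, takes a point from camera to tool coordinates, whose origin is the TCP and whose axes are the flange's). Camera axes: x right, y down, z forward; pixel columns grow to the right and rows downward; lengths in m; the calibration is good to about 2 mm. A picture is of the moment at which its call begins: read the wrist's pose just before it. camera_info takes no time and is no camera call.
- hand_in(): hands the job in, once; it reports no verdict.
The state is a dict: "t": time; "q": joint angles; "joint_vel": joint speeds; "joint_torque": joint torques, N m; "eef_pos": TCP position; "tool_rot": TCP orientation; "contact_force": force on the tool from outside, world axes, zero at the start; "torque": the same for the moment, N m; "gripper_width": opening from 0.0 (shut) to 1.0 (fully open).
Only numpy, scipy, OpenCV 4.12 (cv2) and the standard library are available. Lean on these libraries where they do the work, as an engineer would, in place of code of your own. Each camera call takes 0.05 s, during which the arm holds its last target. There are 200 camera calls.

## Working session

There is one attempt and no reset: what is moved stays moved. The work goes in short steps, Python scripts to look and compute and a shell command to move; the robot and the scene stay as the last step left them, time stands still between calls to the robot, and variables do not carry over. Pictures are saved under pics/ and viewed, on a budget of 14 in all, crops included, one or two more only if the job needs it, and the job is handed in when it is done.

```bash
mkdir -p pics; ls; python3 - <<'E'
from station import *
import cv2,numpy as np
o=get_obs();print({k:np.round(v,3).tolist() for k,v in o.items()})
for n in("scene","top","wrist"):
    im=read_camera(n);cv2.imwrite(f"pics/{n}0.png",im[:,:,::-1])
    print(n,{k:np.round(v,4).tolist() for k,v in camera_info(n).items()})
E
```

```text
pics
{'t': 0.0, 'q': [-1.262, 0.478, 0.022, 1.556, -0.012, 1.109, -0.083], 'joint_vel': [0.002, -0.001, 0.003, 0.002, 0.001, -0.002, -0.0], 'joint_torque': [-0.0, -59.645, 1.607, -28.121, 0.012, 0.009, 0.0], 'eef_pos': [0.273, 0.617, 0.198], 'tool_rot': [-0.0, 0.207, 0.978, -0.001], 'contact_force': [0.814, -0.283, -0.321], 'torque': [0.033, 0.018, -0.046], 'gripper_width': 0.997}
scene {'fx': 505.5262, 'fy': 505.5262, 'cx': 277.9054, 'cy': 210.7557, 'R': [[0.7376, -0.6752, 0.0031], [-0.31, -0.3427, -0.8868], [0.5999, 0.6532, -0.4621]], 't': [-0.4691, 0.1621, 1.3418]}
top {'fx': 517.9452, 'fy': 517.9452, 'cx': 277.4716, 'cy': 214.7299, 'R': [[-0.0053, -0.9999, -0.0098], [-0.9977, 0.0059, -0.0672], [0.0673, 0.0094, -0.9977]], 't': [-0.1523, 0.5047, 1.6526]}
wrist {'fx': 294.7193, 'fy': 294.7193, 'cx': 282.429, 'cy': 209.57, 'mount': [[-0.0003, -0.961, -0.2765, 0.0702], [1.0, -0.0004, 0.0004, -0.0006], [-0.0005, -0.2765, 0.961, -0.1754], [0.0, 0.0, 0.0, 1.0]]}
```

View pics/top0.png

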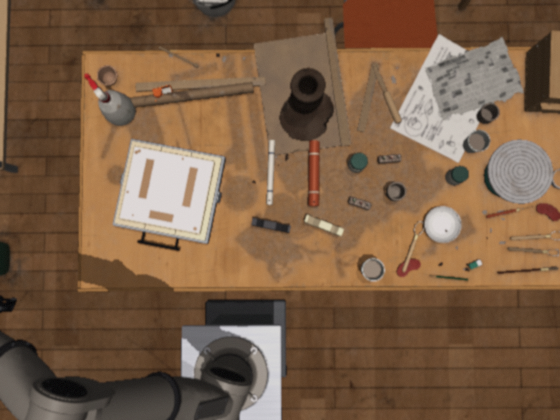

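View pics/scene0.png

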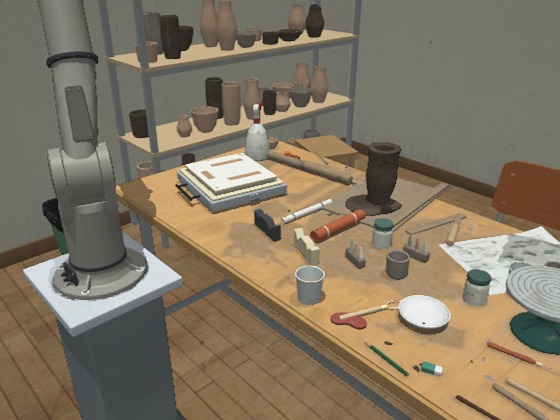

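The top view shows the shelf at (170,192) with its handle at (160,242), the dark setter at (270,225) and the pale one at (324,225). The thin tube is at (270,172) and the thick tube at (314,173). There are two cone-pack lookalikes, at (359,203) and (389,158) in the top view. The one at (359,203) is nearer the base at (230,373). I'll confirm it in an enlarged crop.

```bash
cat > h.py <<'E'
from station import *
import cv2,numpy as np
from scipy.spatial.transform import Rotation as Ro
def pose(o=None):
    o=o or get_obs(); q=o["tool_rot"]; R=Ro.from_quat([q[1],q[2],q[3],q[0]]).as_matrix()
    return R,np.array(o["eef_pos"])
def cam(n,P=None):
    """returns K, C (centre), A (cam->world rot)"""
    c=camera_info(n);K=np.array([[c["fx"],0,c["cx"]],[0,c["fy"],c["cy"]],[0,0,1]])
    if n!="wrist":
        R=np.array(c["R"]);return K,-R.T@np.array(c["t"]),R.T
    M=np.array(c["mount"]);R,p=P
    return K,R@M[:3,3]+p,R@M[:3,:3]
def ray(C,uv):
    K,c,A=C;return c,A@np.linalg.inv(K)@np.array([uv[0],uv[1],1.])
def onz(C,uv,z):
    c,d=ray(C,uv);return c+d*(z-c[2])/d[2]
def tri(*cu):
    """least squares point of rays [(cam,uv),...] and residual"""
    A=0;b=0;L=[]
    for C,uv in cu:
        c,d=ray(C,uv);d=d/np.linalg.norm(d);Q=np.eye(3)-np.outer(d,d);A=A+Q;b=b+Q@c;L.append((Q,c))
    X=np.linalg.solve(A,b);return X,[float(np.linalg.norm(Q@(X-c))) for Q,c in L]
def proj(C,X):
    K,c,A=C;p=K@(A.T@(np.array(X)-c));return p[:2]/p[2]
def shot(n,name):
    P=pose();im=read_camera(n)[:,:,::-1].copy();cv2.imwrite(f"pics/{name}.png",im);np.savez(f"pics/{name}.npz",R=P[0],p=P[1]);return im,cam(n,P)
def load(n,name):
    f=np.load(f"pics/{name}.npz");return cv2.imread(f"pics/{name}.png"),cam(n,(f["R"],f["p"]))
def blobs(mask,amin):
    n,l,s,c=cv2.connectedComponentsWithStats(mask.astype(np.uint8))
    return [(l==i,s[i]) for i in range(1,n) if s[i][4]>=amin]
E
python3 - <<'E'
import station;print([k for k in dir(station) if k[0]!='_']); print(getattr(station,'grasp_offset',None))
from h import *
t=cv2.imread("pics/top0.png");s=cv2.imread("pics/scene0.png")
a=cv2.resize(t[140:250,240:420],(800,489),interpolation=cv2.INTER_CUBIC)[:300*2]
a=cv2.resize(t[145:245,240:410],(510,300),interpolation=cv2.INTER_CUBIC)
b=cv2.resize(s[195:285,240:440],(666,300),interpolation=cv2.INTER_CUBIC)
c=np.zeros((600,670,3),np.uint8);c[:300,:510]=a;c[300:,:666]=b;cv2.imwrite("pics/c1.png",c)
T=cam("top")
for nm,uv,z in [("shelf",(170,192),.07),("dark",(270,225),.05),("pale",(324,225),.05),("thin",(270,172),.01),("thick",(314,173),.018),("cpA",(359,203),.03),("cpB",(389,158),.03),("pot",(395,191),.03),("jar",(358,162),.04),("cup",(372,268),.04),("vase",(305,110),.1),("bottle",(118,108),.1)]:
    p=onz(T,uv,z);print(nm,p.round(3),round(float(np.hypot(*p[:2])),3))
E
```

```text
['PlanningError', 'camera_info', 'get_obs', 'grasp_offset', 'hand_in', 'read_camera']
0.0187
shelf [0.574 0.181 0.07 ] 0.601
dark [ 0.469 -0.132  0.05 ] 0.487
pale [ 0.468 -0.302  0.05 ] 0.557
thin [ 0.644 -0.131  0.01 ] 0.657
thick [ 0.638 -0.274  0.018] 0.695
cpA [ 0.539 -0.416  0.03 ] 0.681
cpB [ 0.683 -0.514  0.03 ] 0.855
pot [ 0.577 -0.532  0.03 ] 0.784
jar [ 0.669 -0.413  0.04 ] 0.787
cup [ 0.332 -0.452  0.04 ] 0.561
vase [ 0.823 -0.243  0.1  ] 0.858
bottle [0.834 0.339 0.1  ] 0.9
```

View pics/c1.png

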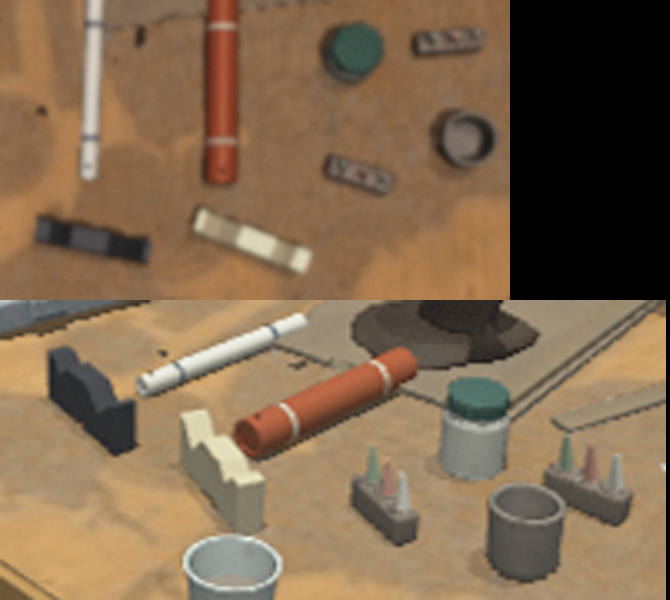

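The crop confirms two packs. A is at top (359,203) / scene (355,256), 0.68 m from the base. B is at top (389,158) / scene (416,253), 0.86 m away. A is nearer, so it is the one meant. Now I'll start moving, with the wrist camera over the shelf.

```bash
R='[4,-4,4,0,0,5,1, 7,-8,8,0,0,10,1, 10,-12,12,0,0,16,1, 13,-16,12,0,0,16,1, 16,-20,12,0,0,16,1, 19,-24,12,0,0,16,1, 20,-28,12,0,0,16,1, 21,-32,12,0,0,16,1]'
python3 -m handwheel '[4,-4,4,0,0,5,1, 7,-8,8,0,0,10,1, 10,-12,12,0,0,16,1, 13,-16,12,0,0,16,1, 16,-20,12,0,0,16,1, 19,-24,12,0,0,16,1, 20,-28,12,0,0,16,1, 21,-32,12,0,0,16,1]'
python3 -c "
from h import *
shot('wrist','k1')"
python3 -m handwheel '[3,-4,0,0,0,0,1, 6,-8,0,0,0,0,1, 6,-12,0,0,0,0,1, 6,-13,0,0,0,0,1,6,-13,0,0,0,0,1]'
python3 -c "
from h import *
shot('wrist','k2')
print(get_obs()['eef_pos'])
a=cv2.imread('pics/k1.png');b=cv2.imread('pics/k2.png');cv2.imwrite('pics/k12.png',cv2.resize(np.vstack([a,b]),(400,600)) if 0 else b)"
```

```text
t: 0.82
eef_pos: [0.4502, 0.37, 0.3133]
tool_rot: [0.0, 0.069, 0.998, -0.0]
contact_force: [0.7, 0.3, -0.5]
gripper_width: 0.995
t: 1.28
eef_pos: [0.5183, 0.2207, 0.3143]
tool_rot: [0.003, 0.081, 0.997, -0.005]
contact_force: [1.1, -1.0, -0.5]
gripper_width: 1.0
[0.51708074 0.22514551 0.31426688]
```

View pics/k2.png

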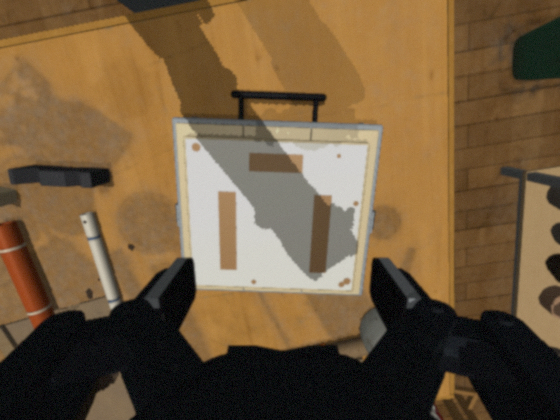

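The wrist view shows the shelf with bare footprints at (270,162), (227,230) and (320,233). The handle is at the top, at (280,97). Next I'll measure these from both views.

```bash
cat > kiln.py <<'E'
from h import *
def foot(im,C):
    hsv=cv2.cvtColor(im,cv2.COLOR_BGR2HSV)
    # region of shelf: project rough shelf
    m=(hsv[...,1]>75)&(hsv[...,0]<25)
    reg=np.zeros(m.shape,np.uint8)
    y=np.radians(-8);ex=np.array([np.cos(y),np.sin(y),0]);ey=np.array([-ex[1],ex[0],0]);c=np.array([.574,.181,.07])
    cv2.fillPoly(reg,[np.array([proj(C,c+a*.105*ex+b*.118*ey) for a,b in((1,1),(1,-1),(-1,-1),(-1,1))],np.int32)],1)
    out=[]
    for b,s in blobs(m&(reg>0),60):
        mo=cv2.moments(b.astype(np.uint8));uv=(mo["m10"]/mo["m00"],mo["m01"]/mo["m00"])
        # principal axis dir
        th=.5*np.arctan2(2*mo["mu11"],mo["mu20"]-mo["mu02"])
        out.append((uv,s[4],th))
    return out
E
python3 - <<'E'
from kiln import *
V=[load('wrist','k1'),load('wrist','k2'),(cv2.imread('pics/top0.png'),cam('top')),(cv2.imread('pics/scene0.png'),cam('scene'))]
F=[foot(*v) for v in V]
for f,v in zip(F,V):
  for uv,a,th in f:
    d=np.array([np.cos(th),np.sin(th)])*20;p,q=onz(v[1],uv+d,.07),onz(v[1],uv-d,.07)
    print(np.round(uv,1),a,onz(v[1],uv,.07).round(4),"dir",round(float(np.degrees(np.arctan2(*(p-q)[1::-1]))),2))
  print()
E
```

```text
[ 90.8 220.7] 96 [0.4776 0.0763 0.07  ] dir -9.75
[181.9 222.4] 733 [0.4991 0.2106 0.07  ] dir 77.99
[138.8 270.3] 684 [0.5672 0.1252 0.07  ] dir -12.88
[228.2 286.9] 1040 [0.6155 0.2589 0.07  ] dir 168.65

[275.5 162.5] 885 [0.4991 0.2114 0.07  ] dir 78.6
[227.2 229.9] 1197 [0.5876 0.122  0.07  ] dir -10.88
[319.7 233.1] 1209 [0.6149 0.2598 0.07  ] dir 168.53

[145.8 178.5] 251 [0.6168 0.2573 0.07  ] dir -11.41
[189.4 186.7] 249 [0.5899 0.1199 0.07  ] dir -11.34
[160.5 215.7] 144 [0.4992 0.2097 0.07  ] dir -101.22

[243.5 175.3] 69 [0.5841 0.1188 0.07  ] dir -12.11
```

```bash
python3 -m handwheel '[0,-4,0,0,0,0,1, 0,-8,0,0,0,0,1, 0,-12,-1,0,0,0,1, 0,-16,-2,0,0,0,1, 0,-20,-3,0,0,0,1, 0,-24,-4,0,0,0,1, 0,-28,-4,0,0,0,1, 0,-31,-4,0,0,0,1]'
python3 -m handwheel '[0,0,0,0,0,0,1]'
python3 -c "
from h import *
shot('wrist','s1')"
python3 -m handwheel '[0,-4,0,0,0,0,1, 0,-8,0,0,0,0,1, 0,-12,0,0,0,0,1,0,-14,0,0,0,0,1, 0,-14,0,0,0,0,1]'
python3 -c "
from h import *
shot('wrist','s2')"
```

```text
t: 2.0
eef_pos: [0.5163, -0.087, 0.2736]
tool_rot: [0.002, 0.079, 0.997, -0.004]
contact_force: [-0.0, 0.2, -0.0]
gripper_width: 0.998
t: 2.08
eef_pos: [0.5157, -0.093, 0.2737]
tool_rot: [0.002, 0.083, 0.997, -0.005]
contact_force: [-0.1, -0.6, 0.1]
gripper_width: 1.007
t: 2.55
eef_pos: [0.5156, -0.2333, 0.2735]
tool_rot: [0.002, 0.085, 0.996, -0.005]
contact_force: [0.1, 0.2, 0.9]
gripper_width: 1.001
```

View pics/s2.png

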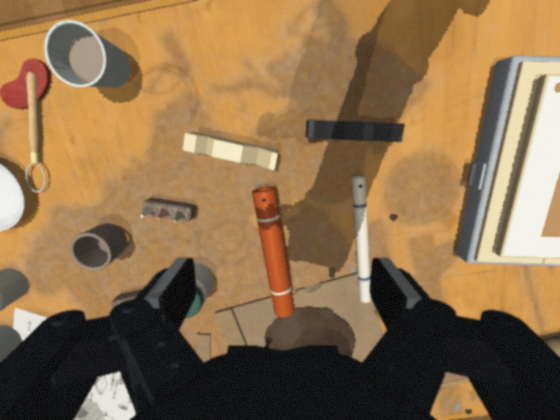

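The wrist view shows the cup at (80,55), the pale setter at (231,150) and the dark setter at (355,131). The red tube runs (265,190)–(285,315), the white tube (359,180)–(365,300), and the cone pack is at (168,210). I'll enlarge the setters to see which V is the wide one.

```bash
python3 - <<'E'
from h import *
a,A=load('wrist','s1');b,B=load('wrist','s2')
g=lambda x:np.clip(x.astype(float)**.6*255**.4,0,255).astype(np.uint8)
def crop(im,u,v,w=130,h=70): 
    u=int(max(0,u-w//2));v=int(max(0,v-h//2));return cv2.resize(im[v:v+h,u:u+w],(520,280),interpolation=cv2.INTER_CUBIC),(u,v)
D=np.array([.469,-.132,.03])
u=proj(A,D);print("dark in s1",u)
c1,o1=crop(b,355,131);c2,o2=crop(b,231,150);print(o1,o2)
cv2.imwrite('pics/c2.png',np.vstack([g(c1),c2]))
for nm,f in [("red",lambda h:(h[...,0]<9)&(h[...,1]>150)&(h[...,2]>90)),]:
  for im,C in((a,A),(b,B)):
    h=cv2.cvtColor(im,cv2.COLOR_BGR2HSV)
    for m,s in blobs(f(h),300): 
        r=cv2.minAreaRect(np.argwhere(m)[:,::-1].astype(np.float32));print(nm,np.round(r[0],1),np.round(r[1],1),onz(C,r[0],.018).round(4))
for nm,lo,hi,amin in[("white/pale",(0,0,150),(179,75,255),200),("dark",(0,0,0),(179,255,30),300)]:
  for im,C in((a,A),(b,B)):
    h=cv2.cvtColor(im,cv2.COLOR_BGR2HSV);
    for m,s in blobs(cv2.inRange(h,lo,hi)>0,amin):
      if s[1]<300 and s[4]<4000:
        r=cv2.minAreaRect(np.argwhere(m)[:,::-1].astype(np.float32));print(nm,np.round(r[0],1),np.round(r[1],1),round(r[2],1),s[4],onz(C,r[0],.03).round(4))
E
```

```text
dark in s1 [251.19413538 146.94286582]
(290, 96) (166, 115)
red [37.  75.6] [37.6 24.5] [ 0.3277 -0.5411  0.018 ]
red [12.7 91.6] [32.3 25.6] [ 0.3411 -0.5823  0.018 ]
white/pale [129.8 166.9] [93.5 18.5] 11.9 1307 [ 0.4676 -0.3084  0.03  ]
white/pale [274.1 256.6] [67.3 15.1] 86.8 745 [ 0.6388 -0.1296  0.03  ]
white/pale [280.6 303.4] [22.4 12.2] 80.5 257 [ 0.7229 -0.1337  0.03  ]
white/pale [74.8 52.8] [70. 58.] 45.0 1805 [ 0.3137 -0.473   0.03  ]
white/pale [229.9 150.8] [94.9 18.3] 12.5 1543 [ 0.4689 -0.3028  0.03  ]
white/pale [ 11.5 197. ] [66. 23.] 90.0 1192 [ 0.4803 -0.6354  0.03  ]
white/pale [362.5 255.6] [95.  12.5] 87.9 1012 [ 0.6592 -0.135   0.03  ]
dark [512.9  53.2] [94.6 26.4] 13.9 489 [0.4095 0.22   0.03  ]
```

View pics/c2.png

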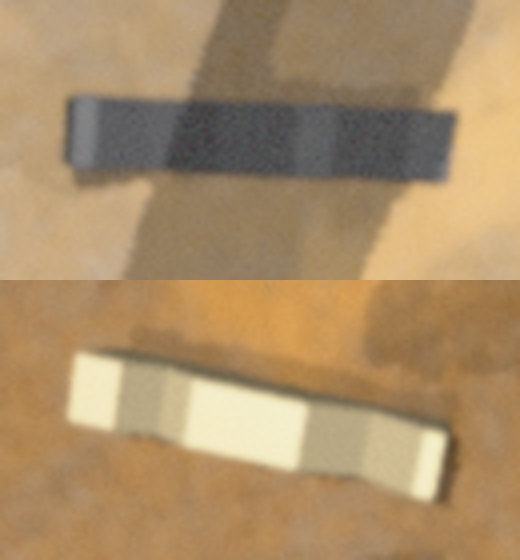

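The pale setter has its wide V at image right (world +y). The dark setter has a thin 7 mm end flat at image left, so its wide V is towards world −y. Next I'll measure all the parts with region-limited masks.

```bash
cat > meas.py <<'E'
from h import *
SP={"dark":(.469,-.132,.05,.09,lambda h,L:(h[...,1]<95)&(h[...,2]<110)),
"pale":(.469,-.302,.05,.085,lambda h,L:(h[...,1]<110)&(h[...,2]>95)),
"thin":(.644,-.131,.01,.125,lambda h,L:(h[...,1]<70)&(h[...,2]>110)),
"thick":(.638,-.274,.018,.125,lambda h,L:((h[...,0]<9)|(h[...,0]>172))&(h[...,1]>150)),
"pack":(.539,-.416,.028,.06,lambda h,L:(h[...,1]<100)&(h[...,2]<125))}
def find(nm,im,C):
    x,y,z,r,f=SP[nm];h=cv2.cvtColor(im,cv2.COLOR_BGR2HSV)
    m=f(h,0);c=proj(C,(x,y,z));rp=np.linalg.norm(proj(C,(x,y+r,z))-c)
    roi=np.zeros(m.shape,np.uint8);cv2.circle(roi,tuple(int(v) for v in c),int(rp),1,-1)
    mm=cv2.morphologyEx((m&(roi>0)).astype(np.uint8),cv2.MORPH_CLOSE,np.ones((5,5)) if nm in("thick","thin","pale","pack") else np.ones((3,3)))
    bl=blobs(mm>0,40)
    if not bl: return None
    m=max(bl,key=lambda b:b[1][4])[0]
    R=cv2.minAreaRect(np.argwhere(m)[:,::-1].astype(np.float32))
    p=cv2.boxPoints(R);e=[p[1]-p[0],p[2]-p[1]];d=max(e,key=np.linalg.norm)/2
    c=np.array(R[0]);A,B=onz(C,c+d,z),onz(C,c-d,z)
    return c,sorted(np.linalg.norm(v) for v in e),onz(C,c,z),np.degrees(np.arctan2((A-B)[1],(A-B)[0]))%180,np.linalg.norm(A-B)
E
python3 - <<'E'
from meas import *
V={"s1":load('wrist','s1'),"s2":load('wrist','s2'),"top":(cv2.imread('pics/top0.png'),cam('top')),"scene":(cv2.imread('pics/scene0.png'),cam('scene'))}
for nm in SP:
  rs=[]
  for k,(im,C) in V.items():
    r=find(nm,im,C)
    if r: print(nm,k,r[0].round(1),np.round(r[1],1),r[2].round(4),"ang",round(r[3],1),"len",round(r[4],4)); rs.append((k,C,r[0]))
  g=[(C,u) for k,C,u in rs if k in("s1","s2","top")]
  print("   tri",*(np.round(x,4) for x in tri(*g)))
# shelf heights
from kiln import foot
a=load('wrist','k2');f=[q[0] for q in foot(*a)];t=[q[0] for q in foot(*V["top"])];k1=load('wrist','k1');f1=[q[0] for q in foot(*k1)]
for i,(j,l) in enumerate([(2,1),(1,2),(0,3)]): print("foot",tri((a[1],f[i]),(V["top"][1],t[j]),*( [(k1[1],f1[l])] if l!=2 else [])))
o=get_obs();R,p=pose(o);print(np.round(o['q'],2),"alpha",np.degrees(np.arctan2(R[1,0],R[0,0])), "tilt",R[:,2].round(3),p.round(4))
E
```

```text
dark s1 [250.  148.1] [20.  92.5] [ 0.4691 -0.1314  0.05  ] ang 78.6 len 0.1231
dark s2 [354.5 130.3] [19.2 96.8] [ 0.4694 -0.1327  0.05  ] ang 79.1 len 0.1261
dark top [270.7 224.8] [ 8.4 38.8] [ 0.47   -0.1338  0.05  ] ang 79.4 len 0.1224
dark scene [265.  223.4] [16.5 32.8] [ 0.4381 -0.1604  0.05  ] ang 79.2 len 0.1468
   tri [ 0.4697 -0.1325  0.0465] [0.0008 0.0006 0.0013]
pale s1 [131.2 173.1] [ 43.1 102.8] [ 0.4751 -0.2983  0.05  ] ang 69.6 len 0.1375
pale s2 [224.9 159.6] [ 46.4 106. ] [ 0.478  -0.3079  0.05  ] ang 70.0 len 0.1414
pale top [326.8 219.1] [30.4 49.6] [ 0.4867 -0.3109  0.05  ] ang 60.2 len 0.156
pale scene [307.5 237.3] [43.8 45.5] [ 0.4729 -0.2997  0.05  ] ang 83.1 len 0.1693
   tri [ 0.4819 -0.3138  0.0219] [0.0048 0.0016 0.0064]
thin s1 [272.2 252.8] [ 16.9 124.6] [ 0.6409 -0.1339  0.01  ] ang 177.2 len 0.2201
thin s2 [358.8 240.1] [ 20.  126.3] [ 0.6415 -0.1343  0.01  ] ang 176.4 len 0.2182
thin top [271.2 171.5] [ 8.1 65.2] [ 0.6452 -0.1355  0.01  ] ang 177.0 len 0.2136
thin scene [307.6 210.6] [14.2 56.8] [ 0.644  -0.1335  0.01  ] ang 161.9 len 0.2022
   tr
[... 578 characters left out ...]
g 70.0 len 0.0756
pack top [359.5 203.1] [ 8.7 23.7] [ 0.5388 -0.4179  0.028 ] ang 72.4 len 0.0754
pack scene [354.8 257.8] [11.3 24.7] [ 0.5172 -0.4348  0.028 ] ang 69.9 len 0.093
   tri [ 0.5397 -0.4179  0.0192] [0.0014 0.0026 0.0013]
foot (array([0.49931202, 0.21054435, 0.06874548]), [0.0008387489532035713, 0.0004991868433322209, 0.0003989566112557635])
foot (array([0.59006628, 0.12068653, 0.06422297]), [0.0005497947307482256, 0.0005497947307482831])
foot (array([0.61680144, 0.25871253, 0.06703876]), [0.0014062781630643554, 0.0007815717272363551, 0.000701399953989096])
[-0.09  0.24  0.47  1.76 -0.11  1.16  1.82] alpha 170.4683402346179 tilt [ 0.002 -0.008 -1.   ] [ 0.5162 -0.2302  0.2732]
```

```bash
cat > go.py <<'E'
import sys
from h import *
x,y,z,al=map(float,sys.argv[1:5]);R,p=pose()
a=np.radians(al);T=np.array([[np.cos(a),np.sin(a),0],[np.sin(a),-np.cos(a),0],[0,0,-1.]])
v=np.degrees(Ro.from_matrix(T@R.T).as_rotvec());d=(np.array([x,y,z])-p)*100
o=get_obs()
print("shift cm",d.round(2),"rot",v.round(1),"| at",p.round(4),"alpha",round(float(np.degrees(np.arctan2(R[1,0],R[0,0]))),1),"F",np.round(o['contact_force'],1),"w",round(float(o['gripper_width']),3),"t",round(float(o['t']),2),"q7",round(o['q'][6],2))
E
python3 go.py .4695 -.1325 .12 79
```

```text
shift cm [ -4.67   9.77 -15.32] rot [  0.5  -0.3 -91.5] | at [ 0.5162 -0.2302  0.2732] alpha 170.5 F [ 0.1  0.5 -0.2] w 1.0 t 2.6 q7 1.82
```

```bash
python3 -m handwheel '[-1,2,-1,0,0,-7,0.6, -2,4,-2,0,0,-14,0.6, -3,6,-3,0,0,-21,0.6, -4,8,-4,0,0,-28,0.6, -4.7,9.8,-6,0,0,-35,0.6, -4.7,9.8,-8,0,0,-42,0.6, -4.7,9.8,-9,0,0,-49,0.6, -4.7,9.8,-10,0,0,-56,0.6]'
python3 go.py .4695 -.1325 .12 79
python3 -m handwheel '[0,0,-1,0,0,-7,0.6, 0,0,-2,0,0,-14,0.6, 0,0,-3,0,0,-21,0.6, 0,0,-4,0,0,-28,0.6, 0,0,-4,0,0,-35,0.6, 0,0,-4,0,0,-35,0.6]'
python3 go.py .4695 -.1325 .11 79; python3 -c "
from h import *
shot('wrist','d1')"
```

```text
t: 3.27
eef_pos: [0.4693, -0.128, 0.1721]
tool_rot: [-0.002, 0.541, 0.841, -0.004]
contact_force: [1.0, -0.1, 0.7]
gripper_width: 0.601
shift cm [ 0.02 -0.45 -5.21] rot [  0.1  -0.5 -35.5] | at [ 0.4693 -0.128   0.1721] alpha 114.5 F [ 1.  -0.1  0.7] w 0.601 t 3.27 q7 0.7
t: 3.77
eef_pos: [0.4693, -0.1246, 0.1313]
tool_rot: [-0.004, 0.769, 0.639, -0.004]
contact_force: [-0.6, 0.8, 0.2]
gripper_width: 0.601
shift cm [ 0.02 -0.79 -2.13] rot [-0.1 -0.6 -0.5] | at [ 0.4693 -0.1246  0.1313] alpha 79.5 F [-0.6  0.8  0.2] w 0.601 t 3.77 q7 0.19
```

View pics/d1.png

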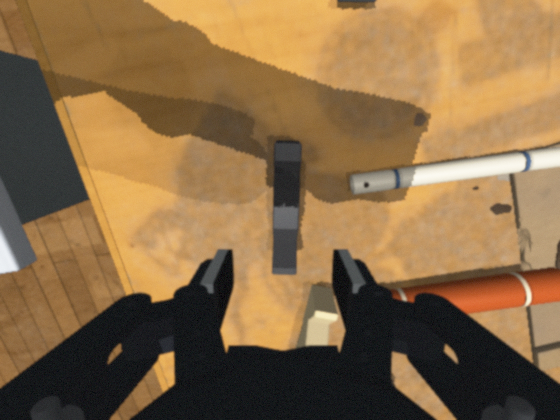

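The dark setter runs rows 141–273 at column 287, between the fingers. The thin end flat is at the bottom (−y), so the wide V is towards −y.

```bash
python3 -c "
from meas import *
print(find('dark',*load('wrist','d1')))"
python3 -m handwheel '[0,-0.4,-2,0,-0.3,0,0.6, 0,-0.8,-4,0,-0.6,-0.5,0.6, 0,-0.8,-7,0,-0.6,-0.5,0.6, 0,-0.8,-7,0,-0.6,-0.5,0.6]'
python3 go.py .4695 -.1325 .015 79
```

```text
(array([287. , 206.5]), [np.float32(28.0), np.float32(133.0)], array([ 0.47217369, -0.1263383 ,  0.05      ]), np.float64(79.70590622235733), np.float64(0.1251390576520716))
t: 4.15
eef_pos: [0.4671, -0.1306, 0.0583]
tool_rot: [-0.003, 0.768, 0.641, -0.001]
contact_force: [-1.0, 0.5, 0.4]
gripper_width: 0.597
shift cm [ 0.24 -0.19 -4.33] rot [-0.1 -0.3 -0.7] | at [ 0.4671 -0.1306  0.0583] alpha 79.7 F [-1.   0.5  0.4] w 0.597 t 4.15 q7 0.31
```

```bash
python3 -m handwheel '[0.2,0.05,-2,0,-0.3,-0.3,0.6, 0.3,0.05,-4.2,0,-0.3,-0.5,0.6, 0.3,0.05,-4.3,0,-0.3,-0.5,0.6, 0.3,0.05,-4.3,0,-0.3,-0.5,0.6]'
python3 go.py .4705 -.130 .015 79.3
python3 -c "
from meas import *
im,C=shot('wrist','d2');print(find('dark',im,C))
im,C=shot('top','d2t')"
```

```text
t: 4.48
eef_pos: [0.4701, -0.1292, 0.0157]
tool_rot: [-0.002, 0.77, 0.638, 0.001]
contact_force: [0.5, 0.7, -0.0]
gripper_width: 0.602
shift cm [ 0.04 -0.08 -0.07] rot [-0.2 -0.1 -0. ] | at [ 0.4701 -0.1292  0.0157] alpha 79.3 F [ 0.5  0.7 -0. ] w 0.602 t 4.48 q7 0.37
(array([285.09729004, 324.77160645]), [np.float32(278.5865), np.float32(287.79932)], array([ 0.46434891, -0.16702769,  0.05      ]), np.float64(39.94507950314211), np.float64(0.17816405216763925))
```

```bash
python3 -m handwheel '[0,-0.05,0,0,0,0,0.3, 0,-0.05,0,0,0,0,0.2, 0,-0.05,0,0,0,0,0.1, 0,-0.05,0,0,0,0,0.1, 0,-0.05,0,0,0,0,0.1]' 50
python3 -m handwheel '[0,0,2,0,0,0,0.1, 0,0,6,0,0,0,0.1, 0,1,10,0,0,5,0.1, 1,3,14,0,0,12,0.1, 2,6,17,0,0,19,0.1, 3,9,17,0,0,26,0.1,4,12,17,0,0,33,0.1,5,15,17,0,0,40,0.1]'
python3 -c "
from h import *
ps=np.radians(-11.2);c=np.array([.581,.194]);ex=np.array([np.cos(ps),np.sin(ps)]);ey=np.array([-ex[1],ex[0]])
print('L',c+.022*ex+.07*ey,'R',c+.022*ex-.07*ey,'thick',c+.057*ex,'thin',c-.013*ex,'pack',c-.085*ex)"
python3 go.py .616 .2585 .19 168.8
```

```text
t: 5.0
eef_pos: [0.4691, -0.1299, 0.019]
tool_rot: [-0.003, 0.77, 0.637, 0.002]
contact_force: [-12.5, 4.6, 38.6]
gripper_width: 0.103
t: 5.67
eef_pos: [0.52, 0.0219, 0.1909]
tool_rot: [-0.002, 0.503, 0.864, 0.002]
contact_force: [-0.6, -0.9, -0.2]
gripper_width: 0.097
L [0.61617742 0.25839371] R [0.58898461 0.12105998] thick [0.63691444 0.18292864] thin [0.56824758 0.19652505] pack [0.49761881 0.21050992]
shift cm [ 9.6  23.66 -0.09] rot [-0.2 -0.3 49.2] | at [0.52   0.0219 0.1909] alpha 119.6 F [-0.6 -0.9 -0.2] w 0.097 t 5.67 q7 0.5
```

The fingers closed to 0.10 where about 0.28 was expected, so they hold nothing. I'll look.

```bash
python3 -c "
from h import *
a,_=shot('top','e1t');b,_=shot('scene','e1s');w,_=shot('wrist','e1w')
x=cv2.resize(a[140:260,200:400],(400,240),interpolation=2);y=cv2.resize(b[130:290,180:400],(440,320),interpolation=2);w=cv2.resize(w,(360,270))
c=np.zeros((600,800,3),np.uint8);c[:240,:400]=x;c[:270,400:760]=w;c[280:,:440]=y;cv2.imwrite('pics/e1.png',c)"
```

```text
(no output)
```

View pics/e1.png

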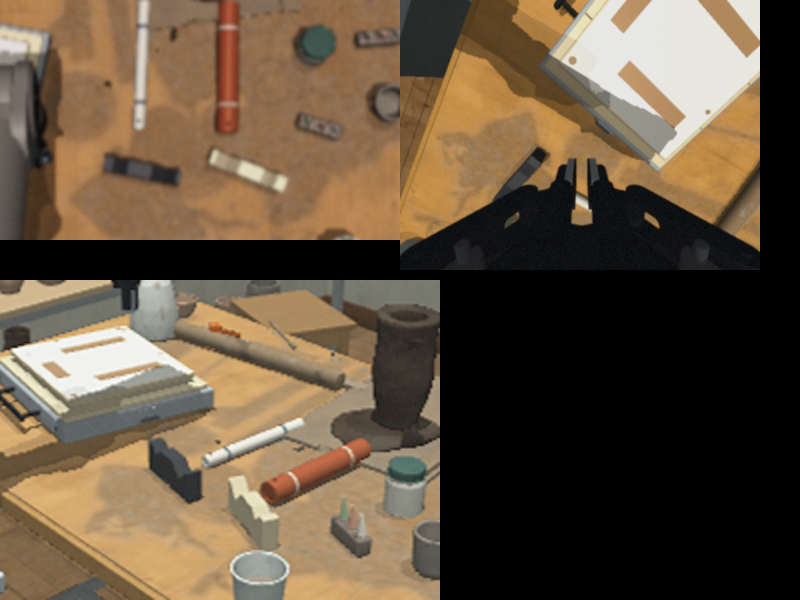

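```bash
python3 -c "
from meas import *
a=cv2.imread('pics/d2.png');C=load('wrist','d2')[1]
print(proj(C,(.4705,-.130,.05)),proj(C,(.4701,-.1292,.0157)))
for k in ('d2t','e1t'): 
  im=cv2.imread(f'pics/{k}.png');print(k,find('dark',im,cam('top')))
c=np.zeros((580,700,3),np.uint8)
c[:260,:]=cv2.resize(a[200:330,100:450],(700,260));b=cv2.imread('pics/e1w.png');c[280:580,:]=cv2.resize(b[200:350,100:450],(700,300))
cv2.imwrite('pics/e2.png',np.clip(c.astype(float)**.55*255**.45,0,255))"; python3 go.py .4705 -.13 .2 79.3
```

```text
[284.20459841 264.13114173] [283.10938484 238.83110647]
d2t (array([265.43914795, 224.6227417 ]), [np.float32(45.668262), np.float32(50.8476)], array([ 0.47049656, -0.11731773,  0.05      ]), np.float64(143.92809073452705), np.float64(0.16030370617599676))
e1t (array([270.67999268, 224.75999451]), [np.float32(8.407623), np.float32(38.46035)], array([ 0.46996818, -0.13384458,  0.05      ]), np.float64(79.359842394756), np.float64(0.12131741093446557))
shift cm [ -4.91 -15.28   1.05] rot [ -0.4  -0.2 -40.2] | at [0.5196 0.0228 0.1895] alpha 119.5 F [-0.3 -0.4 -0.2] w 0.098 t 5.82 q7 0.49[ WARN:0@0.117] global loadsave.cpp:1063 imwrite_ Unsupported depth image for selected encoder is fallbacked to CV_8U.
```

View pics/e2.png

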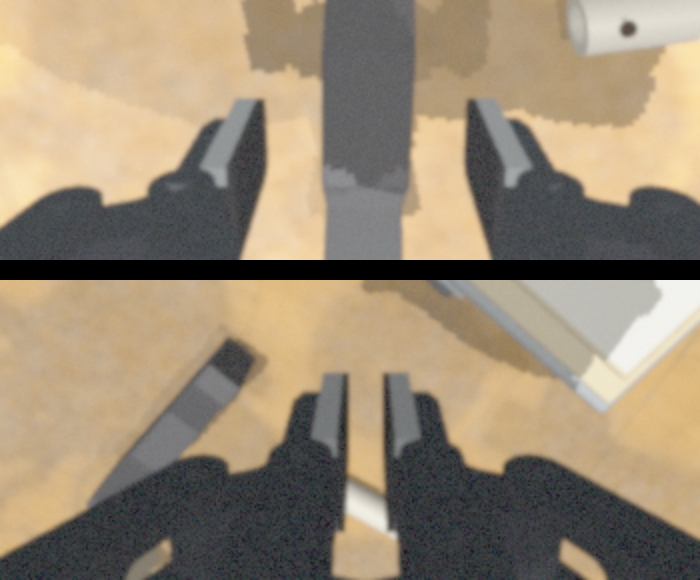

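The setter still stands undisturbed at (270.7,224.8) in the top view, and the fingers had straddled it. I'll retry and close in small steps while watching the width and force.

```bash
python3 -m handwheel '[-1,-3,0,0,0,-7,0.6, -2,-6,0,0,0,-14,0.6, -3,-9,0,0,0,-21,0.6, -4,-12,-3,0,0,-28,0.6, -4.9,-15.3,-6,0,0,-35,0.6, -4.9,-15.3,-10,0,0,-40.2,0.6, -4.9,-15.3,-10,0,0,-40.2,0.6, -4.9,-15.3,-10,0,0,-40.2,0.6]'
python3 go.py .4700 -.132 .020 79.3
```

```text
t: 6.48
eef_pos: [0.4681, -0.1312, 0.0883]
tool_rot: [-0.004, 0.77, 0.637, -0.0]
contact_force: [0.2, 0.8, 0.3]
gripper_width: 0.602
shift cm [ 0.19 -0.08 -6.83] rot [-0.4 -0.3  0.1] | at [ 0.4681 -0.1312  0.0883] alpha 79.2 F [0.2 0.8 0.3] w 0.602 t 6.48 q7 0.28
```

```bash
python3 -m handwheel '[0.1,-0.1,-3,0,0,0,0.6, 0.2,-0.1,-5,-0.4,-0.3,0,0.6, 0.2,-0.1,-6.8,-0.4,-0.3,0,0.6, 0.2,-0.1,-6.8,-0.4,-0.3,0,0.6,0.2,-0.1,-6.8,-0.4,-0.3,0,0.6]'
python3 -m handwheel '[0,0,0,0,0,0,0.4,0,0,0,0,0,0,0.4]' 40
python3 -m handwheel '[0,0,0,0,0,0,0.3,0,0,0,0,0,0,0.3]'
python3 -m handwheel '[0,0,0,0,0,0,0.2]'
python3 -m handwheel '[0,0,0,0,0,0,0.2]'
python3 -m handwheel '[0,0,0,0,0,0,0.2]'
python3 go.py .4700 -.132 .020 79.3
```

```text
t: 6.9
eef_pos: [0.4712, -0.1319, 0.0218]
tool_rot: [0.001, 0.77, 0.638, 0.0]
contact_force: [0.5, 0.3, 0.6]
gripper_width: 0.6
t: 7.07
eef_pos: [0.4733, -0.1319, 0.024]
tool_rot: [0.002, 0.769, 0.639, 0.002]
contact_force: [0.1, 0.5, -0.1]
gripper_width: 0.401
t: 7.23
eef_pos: [0.4746, -0.1319, 0.0253]
tool_rot: [0.003, 0.769, 0.639, 0.003]
contact_force: [-0.3, 0.2, -0.3]
gripper_width: 0.297
t: 7.32
eef_pos: [0.4749, -0.1318, 0.0259]
tool_rot: [0.003, 0.769, 0.639, 0.003]
contact_force: [-0.4, -1.0, 0.2]
gripper_width: 0.197
t: 7.4
eef_pos: [0.4753, -0.1318, 0.0264]
tool_rot: [0.003, 0.769, 0.639, 0.004]
contact_force: [-0.0, 0.0, -0.2]
gripper_width: 0.201
t: 7.48
eef_pos: [0.4754, -0.1318, 0.0266]
tool_rot: [0.003, 0.769, 0.639, 0.004]
contact_force: [0.6, 0.5, 0.2]
gripper_width: 0.198
shift cm [-0.54 -0.02 -0.66] rot [ 0.   0.6 -0.1] | at [ 0.4754 -0.1318  0.0266] alpha 79.4 F [0.6 0.5 0.2] w 0.198 t 7.48 q7 0.37
```

```bash
python3 -m handwheel '[-0.5,0,-0.8,0,0.6,0,0.3, -0.5,0,-0.9,0,0.6,0,0.3, -0.5,0,-0.9,0,0.6,0,0.2,-0.5,0,-0.9,0,0.6,0,0,-0.5,0,-0.9,0,0.6,0,0,-0.5,0,-0.9,0,0.6,0,0,-0.5,0,-0.9,0,0.6,0,0,-0.5,0,-0.9,0,0.6,0,0]' 40
python3 go.py .4700 -.132 .020 79.3
```

```text
t: 8.15
eef_pos: [0.4704, -0.1318, 0.0176]
tool_rot: [-0.0, 0.769, 0.639, -0.0]
contact_force: [0.8, 0.1, -2.6]
gripper_width: 0.247
shift cm [-0.04 -0.02  0.24] rot [ 0.  -0.  -0.1] | at [ 0.4704 -0.1318  0.0176] alpha 79.4 F [ 0.8  0.1 -2.6] w 0.247 t 8.15 q7 0.38
```

Gripped this time: opening 0.247 (24 mm), commanded to 0. I'll lift and carry.

```bash
python3 -m handwheel '[0,0,2,0,0,0,0, 0,0,5,0,0,0,0, 0,1,9,0,0,5,0, 1,4,13,0,0,12,0, 2,8,17,0,0,19,0, 3,11,17,0,0,26,0,4,14,17,0,0,33,0,5,17,17,0,0,40,0]' 50
python3 go.py .6162 .2584 .17 168.8
```

```text
t: 8.82
eef_pos: [0.522, 0.042, 0.1897]
tool_rot: [0.001, 0.501, 0.866, 0.002]
contact_force: [0.3, 0.4, -3.0]
gripper_width: 0.239
shift cm [ 9.42 21.64 -1.97] rot [-0.2  0.1 48.9] | at [0.522  0.042  0.1897] alpha 119.9 F [ 0.3  0.4 -3. ] w 0.239 t 8.82 q7 0.46
```

```bash
python3 -m handwheel '[1,3,0,0,0,7,0, 3,7,0,0,0,14,0, 5,11,0,0,0,21,0, 7,15,0,0,0,28,0, 8,19,-1,0,0,35,0, 9.4,21.6,-2,0,0,42,0,9.4,21.6,-2,0,0,49,0,9.4,21.6,-2,0,0,49,0]'
python3 -m handwheel '[0,0,0,0,0,0,0,0,0,0,0,0,0,0]'
python3 go.py .6162 .2584 .13 168.8
python3 - <<'E'
from kiln import *
im,C=shot('wrist','p1');shot('top','p1t')
for uv,a,th in foot(im,C):
    d=np.array([np.cos(th),np.sin(th)])*20;p,q=onz(C,uv+d,.07),onz(C,uv-d,.07)
    print(np.round(uv,1),a,onz(C,uv,.07).round(4),round(float(np.degrees(np.arctan2(*(p-q)[1::-1]))),2))
E
```

```text
t: 9.48
eef_pos: [0.6149, 0.261, 0.1675]
tool_rot: [-0.001, 0.092, 0.996, 0.002]
contact_force: [-0.7, -0.2, -1.9]
gripper_width: 0.238
t: 9.65
eef_pos: [0.6145, 0.2598, 0.1672]
tool_rot: [-0.002, 0.094, 0.996, 0.001]
contact_force: [-0.3, -0.3, -2.6]
gripper_width: 0.238
shift cm [ 0.17 -0.14 -3.72] rot [-0.2 -0.2 -0.4] | at [0.6145 0.2598 0.1672] alpha 169.2 F [-0.3 -0.3 -2.6] w 0.238 t 9.65 q7 0.99
[66.4 60.5] 115 [0.4601 0.1044 0.07  ] 63.08
[ 47.3 100.6] 559 [0.4869 0.0759 0.07  ] -9.61
[201.6  83.4] 2758 [0.4986 0.2112 0.07  ] 77.93
[134.7 198.7] 3316 [0.5851 0.1222 0.07  ] -10.98
```

View pics/p1.png

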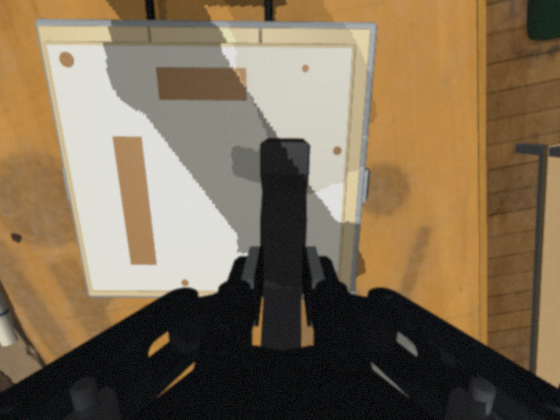

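The setter is held upright with its front top edge at row 141, cols 262–308. The front footprint is at (202,83) and the right one at (135,199). I'll check where the setter sits in the hand before lowering.

```bash
python3 - <<'E'
from h import *
im,C=load('wrist','p1');R,p=pose()
P=np.load('pics/p1.npz');print(P['p'])
for uv in [(285,141),(264,141),(307,141)]:
    X=onz(C,uv,P['p'][2]+.0324);print(X, P['R'].T@(X-P['p']))
E
python3 go.py .616 .259 .10 168.9
```

```text
[0.61454761 0.25978756 0.16717246]
[0.55296337 0.27222712 0.19957246] [ 0.06294081  0.00075301 -0.03217155]
[0.55109384 0.26245206 0.19957246] [ 0.06294498 -0.0091992  -0.03219541]
[0.5549227  0.28247176 0.19957246] [ 0.06293644  0.0111833  -0.03214655]
shift cm [ 0.11 -0.07 -6.79] rot [-0.2 -0.1 -0.3] | at [0.6149 0.2597 0.1679] alpha 169.2 F [ 0.5  0.2 -1.9] w 0.239 t 9.75 q7 0.99
```

```bash
python3 -m handwheel '[0.1,-0.05,-3,-0.2,-0.1,-0.3,0, 0.1,-0.05,-5,-0.2,-0.1,-0.3,0, 0.1,-0.05,-7,-0.2,-0.1,-0.3,0, 0.1,-0.05,-7.4,-0.2,-0.1,-0.3,0, 0.1,-0.05,-7.4,-0.2,-0.1,-0.3,0, 0.1,-0.05,-7.4,-0.2,-0.1,-0.3,0]'
python3 go.py .616 .259 .0876 168.9
```

```text
t: 10.25
eef_pos: [0.6166, 0.2589, 0.0951]
tool_rot: [0.001, 0.097, 0.995, 0.0]
contact_force: [0.5, -0.4, -1.8]
gripper_width: 0.236
shift cm [-0.06  0.01 -0.75] rot [-0.   0.1  0.1] | at [0.6166 0.2589 0.0951] alpha 168.8 F [ 0.5 -0.4 -1.8] w 0.236 t 10.25 q7 1.0
```

```bash
python3 -m handwheel '[-0.05,0,-0.3,0,0.1,0,0, -0.05,0,-0.6,0,0.1,0,0, -0.05,0,-0.8,0,0.1,0,0,-0.05,0,-0.8,0,0.1,0,0]'
python3 go.py .616 .259 .0876 168.9
```

```text
t: 10.58
eef_pos: [0.616, 0.2589, 0.0871]
tool_rot: [-0.0, 0.097, 0.995, 0.0]
contact_force: [-0.1, 0.0, -1.8]
gripper_width: 0.238
shift cm [-0.    0.01  0.05] rot [-0.  -0.   0.1] | at [0.616  0.2589 0.0871] alpha 168.8 F [-0.1  0.  -1.8] w 0.238 t 10.58 q7 1.0
```

```bash
python3 -m handwheel '[0,0,-0.1,0,0,0,0, 0,0,-0.2,0,0,0,0,0,0,-0.3,0,0,0,0,0,0,-0.3,0,0,0,0]'
python3 go.py .616 .259 .0876 168.9
```

```text
t: 10.92
eef_pos: [0.6163, 0.2596, 0.0867]
tool_rot: [-0.0, 0.097, 0.995, 0.001]
contact_force: [-6.1, -1.6, 13.9]
gripper_width: 0.239
shift cm [-0.03 -0.06  0.09] rot [-0.1  0.   0. ] | at [0.6163 0.2596 0.0867] alpha 168.9 F [-6.1 -1.6 13.9] w 0.239 t 10.92 q7 1.0
```

```bash
python3 -m handwheel '[0,0,0,0,0,0,0.4,0,0,0,0,0,0,0.6,0,0,0,0,0,0,0.6,0,0,3,0,0,0,0.6,0,0,7,0,0,0,0.6,0,-2,11,0,0,0,0.6,-2,-6,15,0,0,0,0.6,-4,-10,16,0,0,0,0.6]'
python3 -m handwheel '[-1,-4,0,0,0,0,0.6,-2,-7,0,0,0,0,0.6,-2,-7,0,0,0,0,0.6]'
python3 -c "
from h import *
shot('wrist','p2')
shot('top','p2t')
from meas import *
for k,n in(('s1','wrist'),('s2','wrist'),('top0','top')):
  im,C=load(n,k) if n=='wrist' else (cv2.imread('pics/top0.png'),cam('top'))
  h=cv2.cvtColor(im,cv2.COLOR_BGR2HSV);m=(cv2.inRange(h,(0,0,120),(179,105,255))>0)
  c=proj(C,(.469,-.302,.05));rp=np.linalg.norm(proj(C,(.469,-.232,.05))-c);roi=np.zeros(m.shape,np.uint8);cv2.circle(roi,tuple(int(v) for v in c),int(rp),1,-1)
  b=max(blobs(m&(roi>0),20),key=lambda b:b[1][4])[0];r=cv2.minAreaRect(np.argwhere(b)[:,::-1].astype(np.float32));print(k,np.round(r[0],1),np.round(r[1],1),r[2],onz(C,r[0],.05).round(4))
"
python3 go.py .469 -.302 .2 69.5
```

```text
t: 11.58
eef_pos: [0.588, 0.1807, 0.2416]
tool_rot: [0.003, 0.096, 0.995, 0.003]
contact_force: [-0.3, -0.5, 0.1]
gripper_width: 0.595
t: 11.83
eef_pos: [0.5671, 0.102, 0.2427]
tool_rot: [0.003, 0.101, 0.995, 0.001]
contact_force: [0.4, -0.8, -0.4]
gripper_width: 0.601
s1 [128.8 167. ] [96.6 22.2] 13.36021900177002 [ 0.4666 -0.2989  0.05  ]
s2 [229.7 150.1] [96.9 22.9] 12.26477336883545 [ 0.4669 -0.2989  0.05  ]
top0 [324.5 224.2] [41.5 11.5] 22.47943687438965 [ 0.4708 -0.3035  0.05  ]
shift cm [ -9.9  -41.11  -4.2 ] rot [  0.1   0.5 -99.3] | at [0.568  0.1091 0.242 ] alpha 168.8 F [ 0.3  0.6 -0. ] w 0.603 t 11.93 q7 1.16
```

View pics/p2.png

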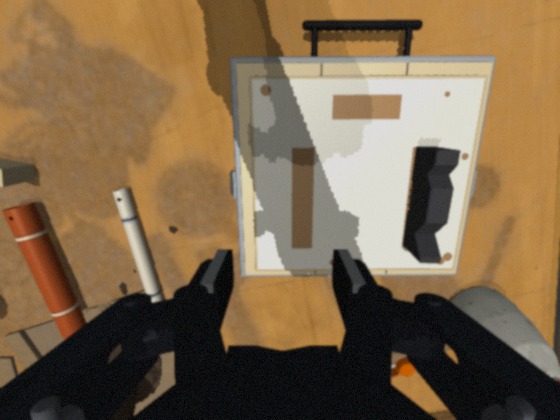

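The dark setter stands on the left footprint with its wide V to the back, (425,235), and narrow V to the front, (455,172). Next is the pale setter.

```bash
python3 -m handwheel '[-1,-4,0,0,0,-7,0.6,-2,-8,0,0,0,-14,0.6,-3,-12,0,0,0,-21,0.6,-4,-16,0,0,0,-28,0.6,-5,-20,0,0,0,-35,0.6,-6,-24,0,0,0,-42,0.6,-7,-27,0,0,0,-49,0.6,-8,-30,0,0,0,-56,0.6]'
python3 go.py .468 -.300 .13 68
python3 -m handwheel '[-0.5,-3,-1,0,0,-7,0.6,-1,-6,-3,0,0,-14,0.6,-1.5,-9,-6,0,0,-21,0.6,-2,-10,-8,0,0,-28,0.6,-2,-11,-10,0,0,-35,0.6,-2,-11,-11,0,0,-42,0.6,-2,-11,-11,0,0,-45,0.6,-2,-11,-11,0,0,-45,0.6]'
python3 go.py .468 -.300 .13 68
```

```text
t: 12.6
eef_pos: [0.4884, -0.1914, 0.2419]
tool_rot: [0.004, 0.555, 0.832, 0.001]
contact_force: [1.0, 0.0, -0.4]
gripper_width: 0.599
shift cm [ -2.04 -10.86 -11.19] rot [  0.3   0.4 -44.6] | at [ 0.4884 -0.1914  0.2419] alpha 112.6 F [ 1.   0.  -0.4] w 0.599 t 12.6 q7 0.78
t: 13.27
eef_pos: [0.4692, -0.3001, 0.1303]
tool_rot: [0.003, 0.831, 0.556, -0.002]
contact_force: [1.2, 0.3, -0.0]
gripper_width: 0.6
shift cm [-0.12  0.01 -0.03] rot [0.4 0.1 0.4] | at [ 0.4692 -0.3001  0.1303] alpha 67.6 F [ 1.2  0.3 -0. ] w 0.6 t 13.27 q7 0.42
```

```bash
python3 - <<'E'
from h import *
im,C=shot('wrist','q1')
h=cv2.cvtColor(im,cv2.COLOR_BGR2HSV);m=(cv2.inRange(h,(0,0,110),(179,105,255))>0)
c=proj(C,(.469,-.302,.05));rp=np.linalg.norm(proj(C,(.469,-.232,.05))-c);roi=np.zeros(m.shape,np.uint8);cv2.circle(roi,tuple(int(v) for v in c),int(rp),1,-1)
b=max(blobs(m&(roi>0),20),key=lambda b:b[1][4])[0]
r=cv2.minAreaRect(np.argwhere(b)[:,::-1].astype(np.float32));print(np.round(r[0],1),np.round(r[1],1),r[2],onz(C,r[0],.05).round(4))
for z in(.05,):
  P=[onz(C,p,z) for p in cv2.boxPoints(r)]
  print(np.round(P,4)); 
  for a,b2 in((0,1),(1,2)):
    d=P[b2]-P[a];print(np.linalg.norm(d).round(4),np.degrees(np.arctan2(d[1],d[0])).round(1))
im[b]=(0,255,0);cv2.imwrite('pics/q1m.png',im)
E
```

```text
[283.6 199.8] [136.1  33.3] 88.98602294921875 [ 0.4721 -0.2963  0.05  ]
[[ 0.4806 -0.2363  0.05  ]
 [ 0.5066 -0.2465  0.05  ]
 [ 0.4625 -0.3648  0.05  ]
 [ 0.4327 -0.3532  0.05  ]]
0.0279 -21.4
0.1262 -110.5
```

View pics/q1m.png

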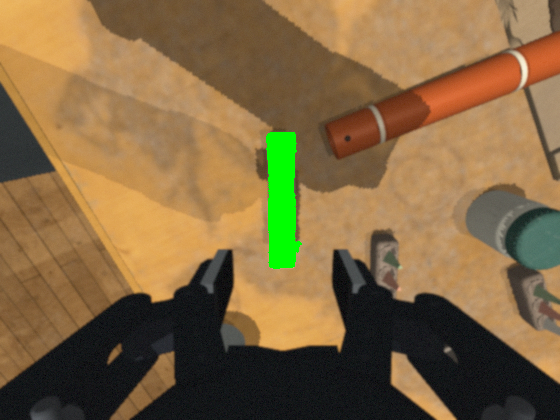

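The mask covers the pale setter at col 284, rows 132–268, between the fingers. I'll descend and grip.

```bash
python3 -m handwheel '[0,0.1,-3,0.4,0,1,0.6,0,0.1,-6,0.4,0,1,0.6,0,0.1,-9,0.4,0,1,0.6,0,0.1,-11,0.4,0,1,0.6,0,0.1,-11.2,0.4,0,1,0.6,0,0.1,-11.2,0.4,0,1,0.6]'
python3 go.py .469 -.299 .018 68.8
```

```text
t: 13.82
eef_pos: [0.4697, -0.2987, 0.0186]
tool_rot: [0.0, 0.824, 0.566, 0.0]
contact_force: [0.3, -1.0, 0.8]
gripper_width: 0.596
shift cm [-0.07 -0.03 -0.06] rot [ 0.   0.1 -0.1] | at [ 0.4697 -0.2987  0.0186] alpha 68.9 F [ 0.3 -1.   0.8] w 0.596 t 13.82 q7 0.56
```

```bash
python3 -m handwheel '[0,0,-0.1,0,0,0,0.3,0,0,-0.1,0,0,0,0,0,0,-0.1,0,0,0,0,0,0,-0.1,0,0,0,0,0,0,-0.1,0,0,0,0,0,0,-0.1,0,0,0,0]' 50
python3 go.py .469 -.299 .018 68.8
```

```text
t: 14.32
eef_pos: [0.4702, -0.2988, 0.0182]
tool_rot: [0.001, 0.824, 0.566, 0.001]
contact_force: [-1.0, -0.2, 4.2]
gripper_width: -0.001
shift cm [-0.12 -0.02 -0.02] rot [ 0.   0.1 -0.1] | at [ 0.4702 -0.2988  0.0182] alpha 68.9 F [-1.  -0.2  4.2] w -0.001 t 14.32 q7 0.57
```

```bash
python3 -c "
from h import *
w,_=shot('wrist','q2');s,_=shot('scene','q2s')
c=np.zeros((560,720,3),np.uint8);c[:270,:360]=cv2.resize(w[200:350,180:380],(360,270),interpolation=2);c[280:560,:]=cv2.resize(s[160:300,180:540],(720,280),interpolation=2);cv2.imwrite('pics/q2c.png',np.clip(c.astype(float)**.7*255**.3,0,255).astype(np.uint8))"
```

```text
(no output)
```

View pics/q2c.png

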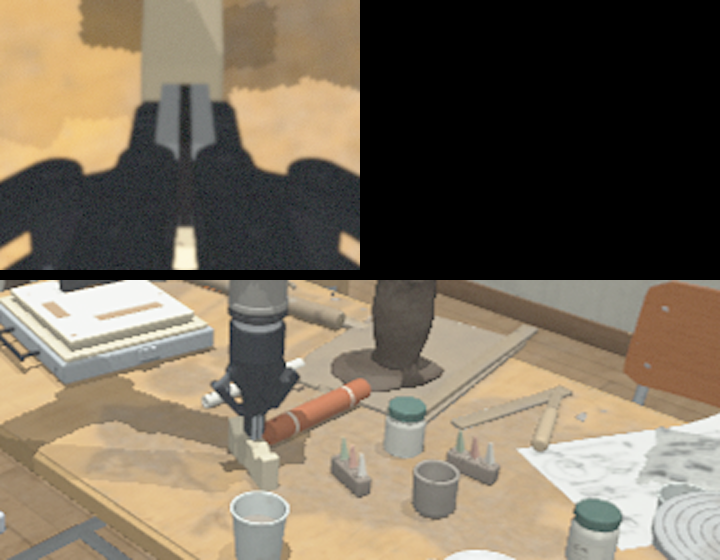

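The fingers are shut on nothing and look as if they sit over the setter's top. I suspect the real fingertips end above the reported TCP, so I'll check the projected TCP against a scene picture with the hand in free air.

```bash
python3 -c "
from h import *
S=cam('scene')
for k in('e1s','q2s','q2'):
  f=np.load(f'pics/{k}.npz');R,p=f['R'],f['p'];C=S if k!='q2' else load('wrist','q2')[1]
  print(k,[ (mm,proj(C,p-R[:,2]*mm/1000).round(1).tolist(), proj(C,p-R[:,2]*mm/1000+R[:,0]*.011).round(1).tolist()) for mm in(0,10,20,30)])
a=cv2.imread('pics/e1s.png');b=cv2.imread('pics/q2s.png')
for k,im in(('e1s',a),('q2s',b)):
  p=proj(S,np.load(f'pics/{k}.npz')['p']).astype(int);cv2.circle(im,tuple(int(v) for v in p),1,(0,0,255),-1)
  globals()[k]=cv2.resize(im[p[1]-35:p[1]+15,p[0]-30:p[0]+30],(480,400),interpolation=0)
c=np.hstack([e1s,q2s]);cv2.imwrite('pics/tip.png',cv2.resize(np.clip(c.astype(float)**.7*255**.3,0,255).astype(np.uint8),(800,333)))"
```

```text
e1s [(0, [244.9, 153.9], [241.6, 153.5]), (10, [244.8, 150.9], [241.5, 150.5]), (20, [244.8, 147.9], [241.4, 147.5]), (30, [244.7, 144.9], [241.4, 144.5])]
q2s [(0, [306.2, 247.3], [304.6, 245.4]), (10, [306.3, 244.2], [304.7, 242.3]), (20, [306.4, 241.2], [304.8, 239.3]), (30, [306.5, 238.1], [304.9, 236.2])]
q2 [(0, [282.6, 238.5], [282.6, 222.2]), (10, [282.6, 244.7], [282.6, 227.5]), (20, [282.7, 251.5], [282.7, 233.4]), (30, [282.7, 259.1], [282.7, 240.1])]
```

View pics/tip.png

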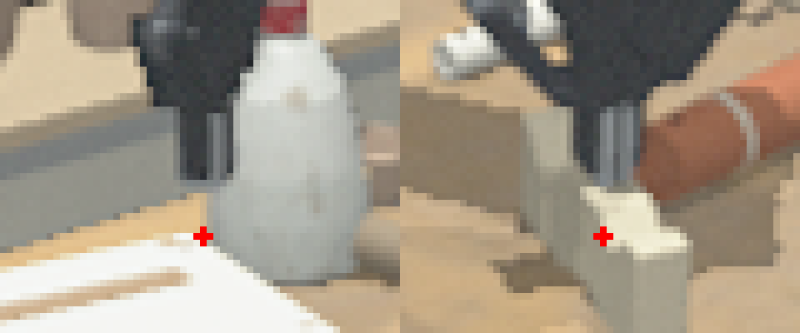

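The real fingertips end about 27–30 mm short of the reported TCP: tip at row 183 in the crop, projected TCP at row 237. I'll treat the tip as reported z + 0.03. That explains the empty grasps, so I'll go deeper.

```bash
python3 -m handwheel '[-0.1,0,2,0,0,0,0.3,-0.1,0,3,0,0,0,0.6,-0.1,0,3,0,0,0,0.6,-0.1,0,1,0,0,0,0.6,-0.1,0,-1,0,0,0,0.6,-0.1,0,-2,0,0,0,0.6,-0.1,0,-3,0,0,0,0.6,-0.1,0,-3,0,0,0,0.6]'
python3 go.py .469 -.299 -.012 68.8; python3 -c "
from h import *
im,C=shot('wrist','q3')
h=cv2.cvtColor(im,cv2.COLOR_BGR2HSV);c=im[120:345,150:420]
S=cam('scene');b,_=shot('scene','q3s')
x=b[180:270,250:370]
c2=np.zeros((450,760,3),np.uint8);c2[:,:300]=cv2.resize(c,(300,450*1))[:450];c2[:345,300:]=cv2.resize(x,(460,345),interpolation=2);cv2.imwrite('pics/q3c.png',c2)"
```

```text
t: 15.08
eef_pos: [0.4679, -0.2981, -0.0137]
tool_rot: [-0.001, 0.824, 0.566, -0.0]
contact_force: [0.2, -0.3, 0.6]
gripper_width: 0.601
shift cm [ 0.11 -0.09  0.17] rot [-0.1 -0.  -0.1] | at [ 0.4679 -0.2981 -0.0137] alpha 68.9 F [ 0.2 -0.3  0.6] w 0.601 t 15.08 q7 0.6
```

View pics/q3c.png

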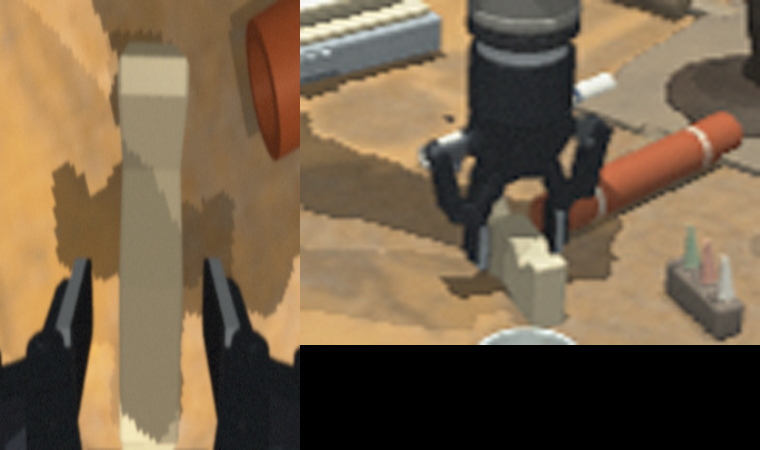

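The fingers now straddle the setter deeply at reported z −0.014 with no contact, which confirms the offset. Gripping.

```bash
python3 -m handwheel '[0,0,0,0,0,0,0.3,0,0,0,0,0,0,0,0,0,0,0,0,0,0,0,0,0,0,0,0,0,0,0,0,0,0,0,0]' 50
python3 go.py .469 -.299 -.012 68.8
python3 -m handwheel '[0,0,2,0,0,0,0, 0,0,5,0,0,-4,0, 0,1,9,0,0,-11,0, 1,4,13,0,0,-18,0, 2,8,17,0,0,-25,0, 3,11,18,0,0,-32,0,4,14,18,0,0,-39,0,5,17,18,0,0,-46,0]' 50
python3 go.py .5884 .122 .14 -11.1
```

```text
t: 15.6
eef_pos: [0.4697, -0.2996, -0.0111]
tool_rot: [0.001, 0.825, 0.566, 0.001]
contact_force: [-1.4, 0.0, 6.3]
gripper_width: 0.273
shift cm [-0.07  0.06 -0.09] rot [ 0.1  0.2 -0.1] | at [ 0.4697 -0.2996 -0.0111] alpha 68.9 F [-1.4  0.   6.3] w 0.273 t 15.6 q7 0.6
t: 16.27
eef_pos: [0.5204, -0.1286, 0.1709]
tool_rot: [0.002, 0.98, 0.2, 0.002]
contact_force: [2.0, -1.1, -2.4]
gripper_width: 0.274
shift cm [ 6.8  25.06 -3.09] rot [  0.2   0.2 -34.2] | at [ 0.5204 -0.1286  0.1709] alpha 23.1 F [ 2.  -1.1 -2.4] w 0.274 t 16.27 q7 -0.58
```

```bash
python3 -m handwheel '[1,3,0,0,0,-7,0, 2,7,0,0,0,-14,0, 3,11,0,0,0,-21,0, 4,15,0,0,0,-28,0, 5.5,19,-1,0,0,-34,0, 6.8,23,-3,0,0,-34,0,6.8,25,-3,0,0,-34,0,6.8,25,-3,0,0,-34,0]'
python3 -m handwheel '[0,0,0,0,0,0,0,0,0,0,0,0,0,0]'
python3 go.py .5884 .122 .14 -11.1
python3 - <<'E'
from kiln import *
im,C=shot('wrist','r1');shot('top','r1t')
P=np.load('pics/r1.npz');print(P['p'])
for uv,a,th in foot(im,C):
    print(np.round(uv,1),a,onz(C,uv,.07).round(4))
E
```

```text
t: 16.93
eef_pos: [0.5876, 0.1301, 0.1379]
tool_rot: [0.002, 0.996, -0.09, -0.001]
contact_force: [-0.4, -0.0, -2.4]
gripper_width: 0.276
t: 17.1
eef_pos: [0.5868, 0.1314, 0.1371]
tool_rot: [0.002, 0.996, -0.089, -0.001]
contact_force: [-0.2, 1.0, -2.7]
gripper_width: 0.273
shift cm [ 0.16 -0.94  0.29] rot [ 0.2 -0.2 -0.9] | at [0.5868 0.1314 0.1371] alpha -10.2 F [-0.2  1.  -2.7] w 0.273 t 17.1 q7 -1.43
[0.58675991 0.13135377 0.13714236]
[117.5 126.6] 142 [0.6771 0.247  0.07  ]
[293.9 135.9] 492 [0.6454 0.1109 0.07  ]
[140.1 211.3] 508 [0.6069 0.2509 0.07  ]
[281.4 291.4] 2066 [0.5089 0.1457 0.07  ]
```

View pics/r1.png

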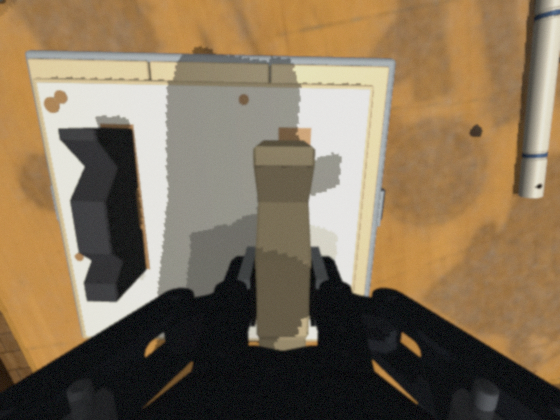

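The dark setter is upright on the left with its wide V to the back. The held pale setter also has its wide V (short end flat at rows 147–165) to the back. I'll check its position in the hand numerically.

```bash
python3 - <<'E'
from h import *
im,C=load('wrist','r1');P=np.load('pics/r1.npz');R,p=P['R'],P['p']
for h in(.0611,.0111):
  for s in(-.012,.012): print(h,s,proj(C,p+R@np.array([.062,s,-h])).round(1))
g=cv2.cvtColor(im,cv2.COLOR_BGR2HSV)
print('col285',[(r,*im[r,285]) for r in range(132,172,2)])
print('row155',[(c,*im[155,c]) for c in range(246,322,3)])
# dark setter mask: lower outline
m=(g[...,2]<60)&(g[...,1]<130);m[:, 180:]=0;m[:110]=0;m[305:]=0
b=max(blobs(m,200),key=lambda b:b[1][4]);print(b[1])
E
```

```text
0.0611 -0.012 [249.6 146.4]
0.0611 0.012 [312.7 146.4]
0.0111 -0.012 [259.5 140. ]
0.0111 0.012 [303.7 140. ]
col285 [(132, np.uint8(65), np.uint8(90), np.uint8(115)), (134, np.uint8(66), np.uint8(94), np.uint8(116)), (136, np.uint8(63), np.uint8(90), np.uint8(112)), (138, np.uint8(64), np.uint8(91), np.uint8(112)), (140, np.uint8(65), np.uint8(87), np.uint8(101)), (142, np.uint8(55), np.uint8(73), np.uint8(82)), (144, np.uint8(61), np.uint8(81), np.uint8(86)), (146, np.uint8(80), np.uint8(101), np.uint8(112)), (148, np.uint8(101), np.uint8(128), np.uint8(138)), (150, np.uint8(103), np.uint8(130), np.uint8(142)), (152, np.uint8(103), np.uint8(127), np.uint8(139)), (154, np.uint8(103), np.uint8(128), np.uint8(139)), (156, np.uint8(102), np.uint8(128), np.uint8(139)), (158, np.uint8(99), np.uint8(127), np.uint8(138)), (160, np.uint8(99), np.uint8(127), np.uint8(135)), (162, np.uint8(101), np.uint8(128), np.uint8(137)), (164, np.uint8(94), np.uint8(118), np.uint8(130)), (166, np.uint8(70), np.uint8(89), np.uint8(99)), (168, np.uint8(69), np.uint8(90), np.uint8(99)), (170, np.uint8(73), 
[... 711 characters left out ...]
(285, np.uint8(103), np.uint8(128), np.uint8(140)), (288, np.uint8(103), np.uint8(128), np.uint8(139)), (291, np.uint8(101), np.uint8(126), np.uint8(136)), (294, np.uint8(101), np.uint8(124), np.uint8(137)), (297, np.uint8(99), np.uint8(125), np.uint8(136)), (300, np.uint8(101), np.uint8(123), np.uint8(137)), (303, np.uint8(102), np.uint8(127), np.uint8(141)), (306, np.uint8(103), np.uint8(127), np.uint8(140)), (309, np.uint8(100), np.uint8(127), np.uint8(140)), (312, np.uint8(94), np.uint8(114), np.uint8(127)), (315, np.uint8(175), np.uint8(183), np.uint8(186)), (318, np.uint8(225), np.uint8(228), np.uint8(228)), (321, np.uint8(213), np.uint8(217), np.uint8(218))]
[  64  128   81  172 7520]
```

The pale setter is centred in the hand within 0.5 mm. I'll lower it onto the right footprint at TCP (0.5884, 0.1208).

```bash
python3 -m handwheel '[0.15,-0.5,-2,0.2,-0.2,-0.9,0, 0.15,-1.05,-4,0.2,-0.2,-0.9,0, 0.15,-1.05,-6,0.2,-0.2,-0.9,0, 0.15,-1.05,-7,0.2,-0.2,-0.9,0, 0.15,-1.05,-7,0.2,-0.2,-0.9,0, 0.15,-1.05,-7,0.2,-0.2,-0.9,0]'
python3 go.py .5884 .1208 .058 -11.1
```

```text
t: 17.7
eef_pos: [0.5889, 0.1179, 0.0685]
tool_rot: [-0.0, 0.995, -0.099, 0.001]
contact_force: [0.0, -0.1, -1.6]
gripper_width: 0.271
shift cm [-0.05  0.29 -1.05] rot [-0.   0.1  0.2] | at [0.5889 0.1179 0.0685] alpha -11.3 F [ 0.  -0.1 -1.6] w 0.271 t 17.7 q7 -1.36
```

```bash
python3 -m handwheel '[-0.05,0.3,-0.3,0,0.1,0.2,0,-0.05,0.3,-0.6,0,0.1,0.2,0,-0.05,0.3,-0.8,0,0.1,0.2,0,-0.05,0.3,-0.8,0,0.1,0.2,0]'
python3 go.py .5884 .1208 .058 -11.1
```

```text
t: 18.03
eef_pos: [0.5884, 0.1212, 0.0605]
tool_rot: [-0.0, 0.995, -0.097, 0.0]
contact_force: [-0.6, 0.0, -2.5]
gripper_width: 0.274
shift cm [ 0.   -0.04 -0.25] rot [-0.  0. -0.] | at [0.5884 0.1212 0.0605] alpha -11.1 F [-0.6  0.  -2.5] w 0.274 t 18.03 q7 -1.36
```

```bash
python3 -m handwheel '[0,-0.02,-0.1,0,0,0,0,0,-0.04,-0.2,0,0,0,0,0,-0.04,-0.28,0,0,0,0,0,-0.04,-0.28,0,0,0,0]'
python3 go.py .5884 .1208 .058 -11.1
```

```text
t: 18.37
eef_pos: [0.5885, 0.1211, 0.059]
tool_rot: [-0.001, 0.995, -0.097, 0.0]
contact_force: [-5.0, 1.7, 9.6]
gripper_width: 0.272
shift cm [-0.01 -0.03 -0.1 ] rot [-0.1  0.  -0. ] | at [0.5885 0.1211 0.059 ] alpha -11.1 F [-5.   1.7  9.6] w 0.272 t 18.37 q7 -1.36
```

Contact at the shelf (foot z ≈ 0.070). I'll release it, rise, and head for the thick tube.

```bash
python3 -m handwheel '[0,0,0,0,0,0,0.4,0,0,0,0,0,0,0.6,0,0,0,0,0,0,0.6,0,0,3,0,0,0,0.6,0,0,7,0,0,0,0.6,0,0,11,0,0,0,0.6,0,-3,15,0,0,0,0.6,0,-7,17,0,0,0,0.6]'
python3 -m handwheel '[0,-4,0,0,0,0,0.8,0.5,-8,0,0,0,0,0.8,1,-12,0,0,0,0,0.8,1.5,-16,0,0,0,0,0.8,2,-20,0,0,0,0,0.8,2.5,-24,0,0,0,0,0.8,2.5,-28,0,0,3,0.8,2.5,-28,0,0,0,5,0.8]'
python3 -m handwheel '[0,0,0,0,0,0,0.8,0,0,0,0,0,0,0.8]'
cat > tube.py <<'E'
from h import *
def tube(im,C,x,y,z,which,a0=0,half=.125,wid=.05):
    h=cv2.cvtColor(im,cv2.COLOR_BGR2HSV)
    m=(((h[...,0]<=10)|(h[...,0]>172))&(h[...,1]>140)&(h[...,2]>40)) if which=="red" else (h[...,1]<80)&(h[...,2]>105)
    a=np.radians(a0);ex=np.array([np.cos(a),np.sin(a),0]);ey=np.array([-ex[1],ex[0],0]);c=np.array([x,y,z])
    roi=np.zeros(m.shape,np.uint8);cv2.fillPoly(roi,[np.array([proj(C,c+i*half*ex+j*wid*ey) for i,j in((1,1),(1,-1),(-1,-1),(-1,1))],np.int32)],1)
    mm=cv2.morphologyEx((m&(roi>0)).astype(np.uint8),cv2.MORPH_CLOSE,np.ones((7,7)))
    b=max(blobs(mm>0,20),key=lambda b:b[1][4])[0]
    r=cv2.minAreaRect(np.argwhere(b)[:,::-1].astype(np.float32));p=cv2.boxPoints(r);e=[p[1]-p[0],p[2]-p[1]];d=max(e,key=np.linalg.norm)/2;c=np.array(r[0])
    A,B=onz(C,c+d,z),onz(C,c-d,z);return c.round(1),np.round(r[1],1),onz(C,c,z).round(4),round(float(np.degrees(np.arctan2((A-B)[1],(A-B)[0]))%180),1),round(float(np.linalg.norm(A-B)),4)
E
python3 - <<'E'
from tube import *
for k,n in(('s1','wrist'),('s2','wrist'),('top0','top'),('d2','wrist')):
    im,C=load(n,k) if n=='wrist' else (cv2.imread('pics/top0.png'),cam('top'))
    if k!='d2': print(k,'red',tube(im,C,.638,-.27,.018,'red'))
    if k!='d2': print(k,'white',tube(im,C,.644,-.131,.010,'w'))
im,C=shot('wrist','t1');print('t1 red',tube(im,C,.638,-.27,.018,'red'))
im,C=shot('top','t1t');print('t1t',tube(im,C,.638,-.27,.018,'red'))
E
python3 go.py .638 -.27 .12 -5
```

```text
t: 19.03
eef_pos: [0.5903, 0.063, 0.2265]
tool_rot: [-0.001, 0.996, -0.093, 0.002]
contact_force: [0.7, -1.0, 0.2]
gripper_width: 0.603
t: 19.2
eef_pos: [0.5914, 0.0606, 0.2287]
tool_rot: [-0.002, 0.995, -0.095, 0.004]
contact_force: [0.1, 0.5, 0.3]
gripper_width: 0.802
s1 red (array([188.2, 264.8]), array([129.3,  23.8]), array([ 0.6363, -0.2699,  0.018 ]), 179.2, 0.2258)
s1 white (array([274.4, 252.6]), array([126. ,  19.2]), array([ 0.6414, -0.1295,  0.01  ]), 174.7, 0.2228)
s2 red (array([274.2, 252. ]), array([131.2,  22.9]), array([ 0.6362, -0.2695,  0.018 ]), 178.8, 0.2266)
s2 white (array([358.8, 239.6]), array([127.3,  20.1]), array([ 0.6409, -0.1336,  0.01  ]), 176.3, 0.2195)
top0 red (array([313.5, 173. ]), array([66., 11.]), array([ 0.6383, -0.2724,  0.018 ]), 179.4, 0.2151)
top0 white (array([271.2, 171.5]), array([ 8.5, 65.2]), array([ 0.6452, -0.1353,  0.01  ]), 177.6, 0.2138)
t1 red (array([542.9,  90. ]), array([ 38.8, 181.1]), array([ 0.6417, -0.2715,  0.018 ]), 179.9, 0.2105)
t1t (array([313.5, 173. ]), array([66., 11.]), array([ 0.6383, -0.2724,  0.018 ]), 179.4, 0.2151)
shift cm [  4.79 -33.37 -10.6 ] rot [-0.2  0.2  5.7] | at [0.5901 0.0637 0.226 ] alpha -10.7 F [ 0.2  0.3 -0.7] w 0.799 t 19.3 q7 -1.41invalid input at $: expected a multiple of 7 numbers
```

```bash
python3 -m handwheel '[0.5,-4,0,0,0,0,0.8,1,-8,0,0,0,2,0.8,1.5,-12,0,0,0,4,0.8,2,-16,0,0,0,6,0.8,3,-20,0,0,0,8,0.8,4,-24,-2,0,0,10,0.8,4.8,-28,-5,0,0,10,0.8,4.8,-32,-9,0,0,10,0.8]'
python3 -m handwheel '[0,0,0,0,0,0,0.8,0,0,0,0,0,0,0.8]'
python3 - <<'E'
from tube import *
im,C=shot('wrist','t2');print(tube(im,C,.638,-.27,.018,'red'))
im,C=shot('top','t2t')
E
python3 go.py .638 -.271 -.02 -0.7
```

```text
t: 19.97
eef_pos: [0.6388, -0.2373, 0.1534]
tool_rot: [-0.002, 1.0, -0.005, 0.002]
contact_force: [-0.9, 1.8, -0.4]
gripper_width: 0.802
t: 20.13
eef_pos: [0.6367, -0.2381, 0.1497]
tool_rot: [-0.002, 1.0, -0.007, -0.001]
contact_force: [0.2, 1.0, 0.7]
gripper_width: 0.799
(array([312.8, 185.3]), array([ 35.4, 205.3]), array([ 0.6444, -0.2701,  0.018 ]), 178.6, 0.2229)
shift cm [ -0.11  -3.54 -17.24] rot [-0.3  0.1 -0.2] | at [ 0.6391 -0.2356  0.1524] alpha -0.5 F [-0.1  0.1  0.8] w 0.799 t 20.23 q7 -0.79
```

```bash
python3 -m handwheel '[0,-2,-4,-0.3,0,-0.3,0.8,0,-3.5,-8,-0.3,0,-0.3,0.8,0,-3.5,-12,-0.3,0,-0.3,0.8,0,-3.5,-15,-0.3,0,-0.3,0.8,0,-3.5,-16,-0.3,0,-0.3,0.8,0,-3.5,-16,-0.3,0,-0.3,0.8,0,-3.5,-16,-0.3,0,-0.3,0.8]'
python3 go.py .639 -.271 -.026 -0.7
```

```text
t: 20.82
eef_pos: [0.6407, -0.2697, -0.006]
tool_rot: [0.0, 1.0, -0.006, 0.002]
contact_force: [0.2, -0.7, 0.6]
gripper_width: 0.8
shift cm [-0.17 -0.13 -2.  ] rot [ 0.1  0.2 -0. ] | at [ 0.6407 -0.2697 -0.006 ] alpha -0.7 F [ 0.2 -0.7  0.6] w 0.8 t 20.82 q7 -0.65
```

```bash
python3 -m handwheel '[-0.15,-0.1,-1,0,0.2,0,0.7,-0.15,-0.1,-2,0,0.2,0,0.6,-0.15,-0.1,-2,0,0.2,0,0.5,-0.15,-0.1,-2,0,0.2,0,0.5]'
python3 go.py .639 -.271 -.026 -0.7
python3 -m handwheel '[0,0,0,0,0,0,0.4,0,0,0,0,0,0,0.3,0,0,0,0,0,0,0,0,0,0,0,0,0,0,0,0,0,0,0,0,0,0,0,0,0,0,0,0]' 30
python3 go.py .639 -.271 -.026 -0.7
```

```text
t: 21.15
eef_pos: [0.6393, -0.2703, -0.0259]
tool_rot: [0.0, 1.0, -0.006, 0.0]
contact_force: [0.4, 0.1, 0.2]
gripper_width: 0.499
shift cm [-0.03 -0.07 -0.01] rot [ 0.   0.  -0.1] | at [ 0.6393 -0.2703 -0.0259] alpha -0.6 F [0.4 0.1 0.2] w 0.499 t 21.15 q7 -0.64
t: 21.65
eef_pos: [0.6394, -0.2706, -0.0254]
tool_rot: [0.0, 1.0, -0.006, 0.0]
contact_force: [-1.2, 0.4, 4.9]
gripper_width: 0.41
shift cm [-0.04 -0.04 -0.06] rot [ 0.  0. -0.] | at [ 0.6394 -0.2706 -0.0254] alpha -0.7 F [-1.2  0.4  4.9] w 0.41 t 21.65 q7 -0.64
```

Gripped (opening 0.41, about 36 mm). I'll lift and measure how the tube is centred in the hand.

```bash
python3 -m handwheel '[0,0,2,0,0,0,0,0,0,5,0,0,0,0,0,0,9,0,0,0,0,0,1,13,0,0,6,0,0,4,17,0,0,13,0,0,8,20,0,0,20,0,0,12,20,0,0,27,0,0,16,20,0,0,34,0]' 50
python3 -m handwheel '[0,3,0,0,0,7,0,0,7,0,0,0,14,0,0,11,0,0,0,21,0,0,15,0,0,0,28,0,0,19,0,0,0,35,0,0,23,0,0,0,42,0,0,26,0,0,0,45,0,0,26,0,0,0,45,0]'
python3 -m handwheel '[0,0,0,0,0,0,0,0,0,0,0,0,0,0]'
python3 go.py .637 .183 .16 78.9
cat > held.py <<'E'
import sys
from h import *
k,zoff,which=sys.argv[1],float(sys.argv[2]),sys.argv[3]
im,C=shot('wrist',k);P=np.load(f'pics/{k}.npz');R,p=P['R'],P['p']
ax=lambda t:proj(C,p+R@np.array([t,0,-zoff]))
print('expected ends',ax(.105).round(1),ax(-.105).round(1))
L=[]
for t in np.arange(.05,.14,.002):
    u=ax(t).round().astype(int)
    if 0<=u[0]<560 and 0<=u[1]<420:
        L.append((round(float(t),3),tuple(int(v) for v in cv2.cvtColor(im[u[1]:u[1]+1,u[0]:u[0]+1],cv2.COLOR_BGR2HSV)[0,0])))
print(L)
E
python3 held.py h1 .0434 red
```

```text
t: 22.32
eef_pos: [0.6403, -0.121, 0.1768]
tool_rot: [0.001, 0.957, 0.289, 0.002]
contact_force: [2.0, 0.7, -3.3]
gripper_width: 0.403
t: 22.98
eef_pos: [0.639, 0.1498, 0.1754]
tool_rot: [-0.002, 0.77, 0.639, 0.003]
contact_force: [0.2, 0.1, -2.5]
gripper_width: 0.405
t: 23.15
eef_pos: [0.6383, 0.1514, 0.1746]
tool_rot: [-0.003, 0.769, 0.639, 0.003]
contact_force: [-1.2, -0.2, -2.6]
gripper_width: 0.403
shift cm [-0.13  3.16 -1.46] rot [-0.5  0.1 -0.6] | at [0.6383 0.1514 0.1746] alpha 79.5 F [-1.2 -0.2 -2.6] w 0.403 t 23.15 q7 -0.19
expected ends [282.9  32.2] [282.9 430.8]
[(0.05, (8, 177, 124)), (0.052, (10, 183, 124)), (0.054, (9, 189, 108)), (0.056, (12, 104, 133)), (0.058, (20, 50, 162)), (0.06, (19, 50, 175)), (0.062, (10, 168, 217)), (0.064, (9, 171, 210)), (0.066, (9, 163, 221)), (0.068, (9, 168, 220)), (0.07, (9, 166, 221)), (0.072, (9, 167, 220)), (0.074, (9, 167, 218)), (0.076, (10, 171, 219)), (0.078, (9, 171, 218)), (0.08, (9, 169, 217)), (0.082, (10, 171, 216)), (0.084, (10, 175, 214)), (0.086, (9, 174, 216)), (0.088, (10, 176, 214)), (0.09, (9, 173, 215)), (0.092, (9, 176, 214)), (0.094, (9, 175, 214)), (0.096, (9, 176, 215)), (0.098, (10, 177, 212)), (0.1, (10, 179, 211)), (0.102, (10, 176, 212)), (0.104, (9, 178, 211)), (0.106, (10, 181, 209)), (0.108, (9, 158, 211)), (0.11, (20, 3, 241)), (0.112, (22, 67, 221)), (0.114, (23, 58, 238)), (0.116, (23, 66, 229))]
```

The tube's +y end is at about 103.3 mm, so it sits 1.7 mm towards −y in the hand. I'll correct for that and lower it into the wide Vs.

```bash
python3 -m handwheel '[-0.15,2,-2,-0.5,0,-0.5,0,-0.15,3.4,-4,-0.5,0,-0.5,0,-0.15,3.4,-6,-0.5,0,-0.5,0,-0.15,3.4,-7.5,-0.5,0,-0.5,0,-0.15,3.4,-7.5,-0.5,0,-0.5,0,-0.15,3.4,-7.5,-0.5,0,-0.5,0]'
python3 go.py .6366 .1855 .082 79
```

```text
t: 23.7
eef_pos: [0.6368, 0.1817, 0.0994]
tool_rot: [0.001, 0.773, 0.634, -0.001]
contact_force: [0.5, -0.5, -1.7]
gripper_width: 0.403
shift cm [-0.02  0.38 -1.74] rot [0.2 0.  0.3] | at [0.6368 0.1817 0.0994] alpha 78.7 F [ 0.5 -0.5 -1.7] w 0.403 t 23.7 q7 -0.21
```

```bash
python3 -m handwheel '[-0.02,0.38,-0.5,0.2,0,0.3,0,-0.02,0.38,-1,0.2,0,0.3,0,-0.02,0.38,-1.3,0.2,0,0.3,0,-0.02,0.38,-1.5,0.2,0,0.3,0,-0.02,0.38,-1.5,0.2,0,0.3,0]'
python3 go.py .6366 .1855 .082 79
```

```text
t: 24.12
eef_pos: [0.6364, 0.1854, 0.0842]
tool_rot: [-0.0, 0.772, 0.636, 0.0]
contact_force: [-0.5, -0.6, -2.0]
gripper_width: 0.403
shift cm [ 0.02  0.01 -0.22] rot [-0. -0. -0.] | at [0.6364 0.1854 0.0842] alpha 79.0 F [-0.5 -0.6 -2. ] w 0.403 t 24.12 q7 -0.2
```

```bash
python3 -m handwheel '[0.02,0,-0.1,0,0,0,0,0.02,0,-0.2,0,0,0,0,0.02,0,-0.3,0,0,0,0,0.02,0,-0.3,0,0,0,0]'
python3 go.py .6366 .1855 .082 79
```

```text
t: 24.45
eef_pos: [0.6373, 0.1854, 0.0822]
tool_rot: [-0.0, 0.771, 0.636, 0.001]
contact_force: [-1.1, -0.2, 4.4]
gripper_width: 0.402
shift cm [-0.07  0.01 -0.02] rot [-0.1  0.1 -0. ] | at [0.6373 0.1854 0.0822] alpha 79.0 F [-1.1 -0.2  4.4] w 0.402 t 24.45 q7 -0.2
```

Contact at the expected seated height (0.082). Release and withdraw.

```bash
python3 -m handwheel '[0,0,-0.05,0,0,0,0.42,0,0,-0.05,0,0,0,0.46,0,0,0,0,0,0,0.55,0,0,0,0,0,0,0.65,0,0,0,0,0,0,0.65,0,0,3,0,0,0,0.65,0,0,7,0,0,0,0.65,0,0,11,0,0,0,0.65]'
python3 -m handwheel '[0,-4,2,0,0,-7,0.65,0,-8,4,0,0,-14,0.65,0,-12,4,0,0,-21,0.65,0,-16,4,0,0,-28,0.65,0,-20,4,0,0,-35,0.65,0,-24,3,0,0,-42,0.65,0,-27,2,0,0,-49,0.65,0,-29,0,0,0,-56,0.65]'
python3 - <<'E'
from tube import *
im,C=shot('top','u1t');print(tube(im,C,.6363,.1838,.1255,'red',a0=79,half=.13,wid=.04))
im,C=shot('scene','u1s');print(tube(im,C,.6363,.1838,.1255,'red',a0=79,half=.13,wid=.04))
im,C=shot('wrist','u1');print('white',tube(im,C,.643,-.134,.01,'w'))
E
python3 go.py .643 -.134 .10 -3
```

```text
t: 25.12
eef_pos: [0.6363, 0.1851, 0.1925]
tool_rot: [-0.0, 0.772, 0.636, -0.001]
contact_force: [1.0, 0.1, -0.4]
gripper_width: 0.651
t: 25.78
eef_pos: [0.6368, -0.1103, 0.1946]
tool_rot: [0.001, 0.981, 0.194, 0.002]
contact_force: [0.5, 0.3, 0.4]
gripper_width: 0.65
(array([165.6, 169.3]), array([69.7, 11.7]), array([0.6366, 0.1826, 0.1255]), 79.7, 0.2126)
(array([243.8, 152.2]), array([40.5,  9.4]), array([0.6339, 0.1758, 0.1255]), 78.6, 0.2561)
white (array([322.9, 176.3]), array([ 51.5, 195.5]), array([ 0.6604, -0.1518,  0.01  ]), 179.2, 0.2375)
shift cm [ 0.81 -2.71 -9.12] rot [ -0.1  -0.2 -25.8] | at [ 0.6349 -0.1069  0.1912] alpha 22.8 F [0.5 0.2 0.1] w 0.654 t 25.93 q7 -0.66
```

The thick tube is seated: the top view gives (0.6366, 0.1826) at 79.7°, against a target of (0.6363, 0.1838) at 79°. Now the thin tube.

```bash
python3 -m handwheel '[0.2,-1,-1,0,0,-7,0.5,0.5,-2,-2,0,0,-14,0.5,0.8,-2.7,-4,0,0,-21,0.5,0.8,-2.7,-6,0,0,-26,0.5,0.8,-2.7,-8,0,0,-26,0.5,0.8,-2.7,-9,0,0,-26,0.5,0.8,-2.7,-9,0,0,-26,0.5]'
python3 -m handwheel '[0,0,0,0,0,0,0.5,0,0,0,0,0,0,0.5]'
python3 - <<'E'
from tube import *
im,C=shot('wrist','u2')
for y in(-.130,-.134,-.138): print('white',tube(im,C,.643,y,.01,'w',a0=-3,half=.13,wid=.018))
im,C=load('wrist','s2');print(tube(im,C,.643,-.134,.01,'w',a0=-3,half=.12,wid=.016))
im,C=load('wrist','s1');print(tube(im,C,.643,-.134,.01,'w',a0=-3,half=.12,wid=.016))
E
python3 go.py .643 -.134 -.027 -3
```

```text
t: 26.52
eef_pos: [0.6423, -0.1314, 0.0992]
tool_rot: [-0.002, 1.0, -0.026, -0.003]
contact_force: [-0.1, 0.9, -0.8]
gripper_width: 0.498
t: 26.68
eef_pos: [0.6432, -0.1305, 0.1003]
tool_rot: [-0.002, 1.0, -0.024, -0.003]
contact_force: [-0.5, -0.2, 0.6]
gripper_width: 0.497
white (array([287.2, 191.8]), array([230.1,  32. ]), array([ 0.6531, -0.1354,  0.01  ]), 178.6, 0.22)
white (array([288.1, 191.8]), array([230.1,  34. ]), array([ 0.6531, -0.1363,  0.01  ]), 178.7, 0.22)
white (array([288.1, 191.8]), array([230.1,  34. ]), array([ 0.6531, -0.1363,  0.01  ]), 178.7, 0.22)
(array([358.8, 239.6]), array([127.3,  20.1]), array([ 0.641 , -0.1336,  0.01  ]), 176.3, 0.2195)
(array([274.1, 252.6]), array([126. ,  18.5]), array([ 0.6414, -0.1302,  0.01  ]), 174.7, 0.2228)
shift cm [ -0.03  -0.32 -12.76] rot [-0.2 -0.3 -0.2] | at [ 0.6433 -0.1308  0.1006] alpha -2.8 F [ 0.5  0.2 -0. ] w 0.501 t 26.73 q7 -0.93
```

```bash
python3 - <<'E'
from h import *
im,C=load('wrist','u2');h=cv2.cvtColor(im,cv2.COLOR_BGR2HSV)
for r in range(60,250,15):
    m=(h[r,230:345,1]<75)&(h[r,230:345,2]>100);c=np.where(m)[0]+230
    if len(c):
        s=max(np.split(c,np.where(np.diff(c)>1)[0]+1),key=len);print(r,s[0],s[-1],onz(C,((s[0]+s[-1])/2,r),.012).round(4))
    else: print(r,'-')
for x in(.748,.538): print(proj(C,(x,-.134,.01)))
print([(r,*h[r,285]) for r in range(68,100,2)])
E
```

```text
60 -
75 -
90 270 293 [ 0.7404 -0.1345  0.012 ]
105 270 293 [ 0.7287 -0.1339  0.012 ]
120 271 294 [ 0.7165 -0.1342  0.012 ]
135 279 289 [ 0.704  -0.1349  0.012 ]
150 271 294 [ 0.6913 -0.133   0.012 ]
165 271 293 [ 0.6782 -0.1319  0.012 ]
180 271 292 [ 0.6647 -0.1308  0.012 ]
195 272 292 [ 0.6508 -0.1305  0.012 ]
210 272 292 [ 0.6364 -0.1298  0.012 ]
225 273 292 [ 0.6216 -0.1295  0.012 ]
240 273 292 [ 0.6064 -0.1288  0.012 ]
[280.42349647  80.5325098 ]
[290.78360856 300.71846354]
[(68, np.uint8(16), np.uint8(86), np.uint8(180)), (70, np.uint8(16), np.uint8(85), np.uint8(181)), (72, np.uint8(17), np.uint8(87), np.uint8(179)), (74, np.uint8(16), np.uint8(87), np.uint8(179)), (76, np.uint8(17), np.uint8(81), np.uint8(180)), (78, np.uint8(16), np.uint8(50), np.uint8(174)), (80, np.uint8(23), np.uint8(30), np.uint8(170)), (82, np.uint8(22), np.uint8(28), np.uint8(171)), (84, np.uint8(19), np.uint8(33), np.uint8(170)), (86, np.uint8(22), np.uint8(33), np.uint8(170)), (88, np.uint8(22), np.uint8(33), np.uint8(172)), (90, np.uint8(22), np.uint8(33), np.uint8(170)), (92, np.uint8(21), np.uint8(32), np.uint8(169)), (94, np.uint8(20), np.uint8(36), np.uint8(168)), (96, np.uint8(21), np.uint8(31), np.uint8(171)), (98, np.uint8(23), np.uint8(32), np.uint8(167))]
```

```bash
python3 -m handwheel '[0,0.05,-3,-0.2,-0.3,0.2,0.5,0,0.05,-6,-0.2,-0.3,0.2,0.5,0,0.05,-9,-0.2,-0.3,0.2,0.5,0,0.05,-11,-0.2,-0.3,0.2,0.5,0,0.05,-12,-0.2,-0.3,0.2,0.5,0,0.05,-12,-0.2,-0.3,0.2,0.5,0,0.05,-12,-0.2,-0.3,0.2,0.4]'
python3 go.py .643 -.130 -.029 -2.6
```

```text
t: 27.32
eef_pos: [0.6441, -0.1308, -0.0183]
tool_rot: [0.0, 1.0, -0.023, 0.001]
contact_force: [-0.4, 0.2, -0.1]
gripper_width: 0.395
shift cm [-0.11  0.08 -1.07] rot [0.  0.1 0. ] | at [ 0.6441 -0.1308 -0.0183] alpha -2.6 F [-0.4  0.2 -0.1] w 0.395 t 27.32 q7 -0.84
```

```bash
python3 -m handwheel '[-0.05,0.05,-0.5,0,0,0,0.35,-0.05,0.05,-0.9,0,0,0,0.35,-0.05,0.05,-0.9,0,0,0,0.3,-0.05,0.05,-0.9,0,0,0,0.25]'
python3 go.py .643 -.130 -.028 -2.6
python3 -m handwheel '[0,0,0,0,0,0,0.2,0,0,0,0,0,0,0.1,0,0,0,0,0,0,0,0,0,0,0,0,0,0,0,0,0,0,0,0,0,0,0,0,0,0,0,0]' 25
python3 go.py .643 -.130 -.028 -2.6
```

```text
t: 27.65
eef_pos: [0.6439, -0.1302, -0.0269]
tool_rot: [0.0, 1.0, -0.023, 0.001]
contact_force: [-0.3, -0.4, 0.2]
gripper_width: 0.25
shift cm [-0.09  0.02 -0.11] rot [0.  0.1 0. ] | at [ 0.6439 -0.1302 -0.0269] alpha -2.6 F [-0.3 -0.4  0.2] w 0.25 t 27.65 q7 -0.84
t: 28.15
eef_pos: [0.644, -0.1302, -0.0267]
tool_rot: [0.0, 1.0, -0.023, 0.001]
contact_force: [-0.1, 1.8, 1.7]
gripper_width: 0.222
shift cm [-0.1   0.02 -0.13] rot [0.  0.1 0. ] | at [ 0.644  -0.1302 -0.0267] alpha -2.6 F [-0.1  1.8  1.7] w 0.222 t 28.15 q7 -0.84
```

```bash
python3 -m handwheel '[0,0,2,0,0,0,0,0,0,5,0,0,0,0,0,0,9,0,0,0,0,-1,1,13,0,0,6,0,-2,4,17,0,0,13,0,-3,8,20,0,0,20,0,-4,12,20,0,0,27,0,-5,16,20,0,0,34,0]' 40
python3 -m handwheel '[0,3,0,0,0,7,0,-1,7,0,0,0,14,0,-2,10,0,0,0,21,0,-2.5,13,0,0,0,28,0,-2.6,15,0,0,0,35,0,-2.6,15,0,0,0,42,0,-2.6,15,0,0,0,47,0,-2.6,15,0,0,0,47,0]'
python3 -m handwheel '[0,0,0,0,0,0,0,0,0,0,0,0,0,0]'
python3 go.py .5676 .1971 .16 79
python3 held.py h2 .0367 w
```

```text
t: 28.82
eef_pos: [0.5985, 0.0153, 0.1752]
tool_rot: [0.0, 0.962, 0.272, 0.003]
contact_force: [0.3, 0.9, -1.1]
gripper_width: 0.216
t: 29.48
eef_pos: [0.5722, 0.1655, 0.1751]
tool_rot: [-0.001, 0.773, 0.635, 0.003]
contact_force: [0.2, -0.4, -0.6]
gripper_width: 0.215
t: 29.65
eef_pos: [0.5721, 0.1649, 0.175]
tool_rot: [-0.002, 0.774, 0.633, 0.003]
contact_force: [-0.4, 0.2, -1.4]
gripper_width: 0.212
shift cm [-0.45  3.22 -1.5 ] rot [-0.4  0.2  0.4] | at [0.5721 0.1649 0.175 ] alpha 78.6 F [-0.4  0.2 -1.4] w 0.212 t 29.65 q7 -0.27
expected ends [282.9  37.1] [282.8 420. ]
[(0.05, (24, 31, 157)), (0.052, (22, 29, 157)), (0.054, (20, 35, 160)), (0.056, (20, 29, 156)), (0.058, (30, 10, 227)), (0.06, (108, 53, 169)), (0.062, (107, 93, 162)), (0.064, (108, 15, 175)), (0.066, (23, 26, 207)), (0.068, (27, 10, 240)), (0.07, (27, 10, 240)), (0.072, (26, 8, 241)), (0.074, (27, 10, 240)), (0.076, (30, 10, 240)), (0.078, (27, 10, 239)), (0.08, (27, 11, 241)), (0.082, (27, 10, 240)), (0.084, (27, 10, 240)), (0.086, (30, 10, 240)), (0.088, (30, 10, 239)), (0.09, (27, 11, 240)), (0.092, (25, 12, 241)), (0.094, (27, 12, 241)), (0.096, (27, 12, 241)), (0.098, (27, 11, 240)), (0.1, (28, 14, 241)), (0.102, (28, 14, 241)), (0.104, (26, 15, 241)), (0.106, (28, 14, 240)), (0.108, (24, 11, 240)), (0.11, (30, 4, 240)), (0.112, (24, 5, 240)), (0.114, (21, 69, 218)), (0.116, (23, 62, 236)), (0.118, (24, 59, 233))]
```

```bash
python3 -m handwheel '[-0.45,1.5,-1,-0.4,0.2,0.4,0,-0.45,3.2,-3,-0.4,0.2,0.4,0,-0.45,3.2,-5,-0.4,0.2,0.4,0,-0.45,3.2,-7,-0.4,0.2,0.4,0,-0.45,3.2,-7.5,-0.4,0.2,0.4,0,-0.45,3.2,-7.5,-0.4,0.2,0.4,0,-0.45,3.2,-7.5,-0.4,0.2,0.4,0]'
python3 go.py .5674 .1961 .0853 79
```

```text
t: 30.28
eef_pos: [0.5678, 0.1969, 0.1002]
tool_rot: [0.0, 0.772, 0.636, -0.001]
contact_force: [0.6, -0.1, -0.8]
gripper_width: 0.212
shift cm [-0.04 -0.08 -1.49] rot [ 0.1 -0.   0. ] | at [0.5678 0.1969 0.1002] alpha 79.0 F [ 0.6 -0.1 -0.8] w 0.212 t 30.28 q7 -0.26
```

```bash
python3 -m handwheel '[-0.04,-0.08,-0.4,0,0,0,0,-0.04,-0.08,-0.8,0,0,0,0,-0.04,-0.08,-1.1,0,0,0,0,-0.04,-0.08,-1.3,0,0,0,0,-0.04,-0.08,-1.3,0,0,0,0]'
python3 go.py .5674 .1961 .0853 79
python3 -m handwheel '[0,0,-0.1,0,0,0,0,0,0,-0.2,0,0,0,0,0,0,-0.25,0,0,0,0,0,0,-0.25,0,0,0,0]'
python3 go.py .5674 .1961 .0853 79
```

```text
t: 30.7
eef_pos: [0.5672, 0.1961, 0.0869]
tool_rot: [0.0, 0.772, 0.636, -0.001]
contact_force: [-0.0, 0.7, -0.3]
gripper_width: 0.21
shift cm [ 0.02 -0.   -0.16] rot [ 0.1 -0.1  0. ] | at [0.5672 0.1961 0.0869] alpha 79.0 F [-0.   0.7 -0.3] w 0.21 t 30.7 q7 -0.25
t: 31.03
eef_pos: [0.568, 0.1962, 0.0855]
tool_rot: [0.0, 0.772, 0.636, -0.0]
contact_force: [-1.2, -1.2, 5.4]
gripper_width: 0.211
shift cm [-0.06 -0.01 -0.02] rot [0.  0.  0.1] | at [0.568  0.1962 0.0855] alpha 78.9 F [-1.2 -1.2  5.4] w 0.211 t 31.03 q7 -0.25
```

Seated at the expected height. Release, withdraw, and go to the cone pack.

```bash
python3 -m handwheel '[0,0,-0.03,0,0,0,0.23,0,0,-0.03,0,0,0,0.27,0,0,0,0,0,0,0.33,0,0,0,0,0,0,0.4,0,0,0,0,0,0,0.4,0,0,3,0,0,0,0.4,0,0,7,0,0,0,0.4,0,0,12,0,0,0,0.4]'
python3 -m handwheel '[0,-4,2,0,0,0,0.6,0,-8,2,0,0,0,0.6,0,-12,2,0,0,0,0.6,0,-16,2,0,0,0,0.6,0,-20,2,0,0,0,0.6,-0.5,-24,2,0,0,-2,0.6,-1,-28,0,0,0,-4,0.6,-1.5,-32,-2,0,0,-7,0.6]'
python3 - <<'E'
from tube import *
im,C=shot('top','v1t');print(tube(im,C,.6363,.1838,.1255,'red',a0=79,half=.13,wid=.04));print(tube(im,C,.5676,.1971,.122,'w',a0=79,half=.13,wid=.012))
E
python3 go.py .5385 -.4155 .12 71.5
```

```text
t: 31.7
eef_pos: [0.5668, 0.1956, 0.1973]
tool_rot: [0.0, 0.772, 0.636, -0.002]
contact_force: [0.9, 0.6, 0.4]
gripper_width: 0.402
t: 32.37
eef_pos: [0.5531, -0.1205, 0.1809]
tool_rot: [0.001, 0.81, 0.587, -0.0]
contact_force: [0.4, 1.4, 0.1]
gripper_width: 0.6
(array([165.5, 169.3]), array([69.9, 11.5]), array([0.6368, 0.1828, 0.1255]), 79.5, 0.2131)
(array([161.1, 191.8]), array([85.1,  8.9]), array([0.5685, 0.1965, 0.122 ]), 79.3, 0.2593)
shift cm [ -0.97 -28.64  -5.76] rot [ 0.4 -0.3  0.5] | at [ 0.5482 -0.1291  0.1776] alpha 71.0 F [-3.8 -5.2 -1.3] w 0.603 t 32.42 q7 0.12
```

```bash
python3 -m handwheel '[0,-4,0,0,0,0,0.6,0,-8,0,0,0,0,0.6,0,-12,0,0,0,0,0.6,-0.5,-16,0,0,0,0,0.6,-1,-20,-1,0.4,-0.3,0.5,0.6,-1,-24,-3,0.4,-0.3,0.5,0.6,-1,-28,-5,0.4,-0.3,0.5,0.6,-1,-28.5,-5.7,0.4,-0.3,0.5,0.6]'
python3 -m handwheel '[0,-0.2,0,0,0,0,0.6,0,-0.2,0,0,0,0,0.6]'
python3 - <<'E'
from h import *
im,C=shot('wrist','w1');h=cv2.cvtColor(im,cv2.COLOR_BGR2HSV)
m=(h[...,1]<110)&(h[...,2]<125);c=proj(C,(.539,-.416,.028));roi=np.zeros(m.shape,np.uint8);cv2.circle(roi,tuple(int(v) for v in c),62,1,-1);print(c)
b=max(blobs(m&(roi>0),40),key=lambda b:b[1][4]);r=cv2.minAreaRect(np.argwhere(b[0])[:,::-1].astype(np.float32))
p=cv2.boxPoints(r);W=[onz(C,q,.028) for q in p];print(np.round(r[0],1),np.round(r[1],1),r[2],onz(C,r[0],.028).round(4))
for i in(0,1): d=W[i+1]-W[i];print(np.linalg.norm(d).round(4),np.degrees(np.arctan2(d[1],d[0])).round(1))
x,y=(int(v) for v in c);cv2.imwrite('pics/w1c.png',cv2.resize(im[max(0,y-110):y+110,x-140:x+140],(700,550)))
E
python3 go.py .5385 -.4155 .12 71.5
```

```text
t: 33.08
eef_pos: [0.5354, -0.4198, 0.1192]
tool_rot: [0.0, 0.813, 0.582, -0.002]
contact_force: [-1.0, -0.5, 0.8]
gripper_width: 0.6
t: 33.25
eef_pos: [0.5337, -0.4232, 0.1183]
tool_rot: [-0.0, 0.814, 0.581, -0.003]
contact_force: [-1.4, 0.3, -0.2]
gripper_width: 0.598
[285.86136827 193.42046422]
[281.  177.2] [46.2 77.4] 6.009006023406982 [ 0.5397 -0.4003  0.028 ]
0.0709 63.8
0.0405 -24.8
shift cm [0.34 0.62 0.08] rot [ 0.1 -0.2  0.3] | at [ 0.5351 -0.4217  0.1192] alpha 71.2 F [ 0.5 -0.3 -1. ] w 0.597 t 33.3 q7 0.65
```

View pics/w1c.png

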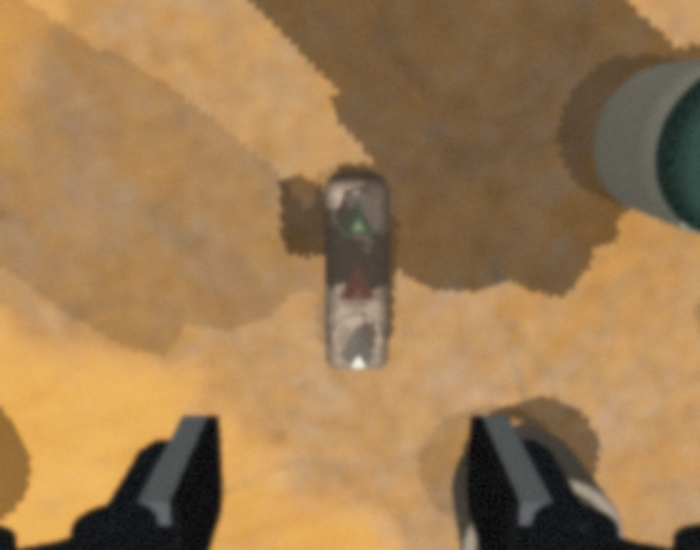

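The cone pack's block top is at crop cols 326–388, rows 178–367, with three cones (green, red, white) and parallel to the fingers. It is the nearest lookalike.

```bash
python3 -c "
from h import *
im,C=load('wrist','w1');print(onz(C,(287.8,192),.028))"; python3 go.py .539 -.4155 -.026 71.3
python3 -m handwheel '[0.4,0.6,-3,0.1,-0.2,0,0.6,0.4,0.6,-6,0.1,-0.2,0,0.6,0.4,0.6,-6,0.1,-0.2,0,0.6,0.4,0.6,-6,0.1,-0.2,0,0.6]'
python3 go.py .539 -.4155 -.026 71.3
```

```text
[ 0.54112249 -0.41530777  0.028     ]
shift cm [  0.39   0.62 -14.52] rot [ 0.1 -0.2  0.1] | at [ 0.5351 -0.4217  0.1192] alpha 71.2 F [ 0.5 -0.3 -1. ] w 0.597 t 33.3 q7 0.65
t: 33.63
eef_pos: [0.5396, -0.4131, 0.0591]
tool_rot: [-0.001, 0.812, 0.583, 0.0]
contact_force: [-0.2, -0.7, 0.5]
gripper_width: 0.6
shift cm [-0.06 -0.24 -8.51] rot [-0.1 -0.  -0.1] | at [ 0.5396 -0.4131  0.0591] alpha 71.4 F [-0.2 -0.7  0.5] w 0.6 t 33.63 q7 0.68
```

```bash
python3 -m handwheel '[0,-0.1,-2,0,0,0,0.6,0.05,-0.2,-4,0,0,0,0.6,0.05,-0.2,-6,0,0,0,0.6,0.05,-0.2,-7.6,0,0,0,0.55,0.05,-0.2,-8.3,0,0,0,0.5,0.05,-0.2,-8.3,0,0,0,0.45,0.05,-0.2,-8.3,0,0,0,0.4]'
python3 go.py .540 -.4155 -.026 71.3
python3 -m handwheel '[0,0,0,0,0,0,0.3,0,0,0,0,0,0,0.2,0,0,0,0,0,0,0,0,0,0,0,0,0,0,0,0,0,0,0,0,0,0,0,0,0,0,0,0]' 25
python3 go.py .540 -.4155 -.026 71.3
```

```text
t: 34.22
eef_pos: [0.5407, -0.4155, -0.0227]
tool_rot: [-0.0, 0.812, 0.583, 0.0]
contact_force: [0.4, 0.8, 0.8]
gripper_width: 0.404
shift cm [-0.07  0.   -0.33] rot [-0.1  0.  -0.1] | at [ 0.5407 -0.4155 -0.0227] alpha 71.4 F [0.4 0.8 0.8] w 0.404 t 34.22 q7 0.73
t: 34.72
eef_pos: [0.5417, -0.4164, -0.021]
tool_rot: [0.001, 0.812, 0.583, 0.001]
contact_force: [-0.9, 0.3, 6.8]
gripper_width: 0.274
shift cm [-0.17  0.09 -0.5 ] rot [ 0.   0.1 -0.1] | at [ 0.5417 -0.4164 -0.021 ] alpha 71.4 F [-0.9  0.3  6.8] w 0.274 t 34.72 q7 0.73
```

```bash
python3 -m handwheel '[0,0,2,0,0,0,0,0,0,5,0,0,0,0,0,0,9,0,0,0,0,0,2,13,0,0,0,0,-1,6,17,0,0,2,0,-2,10,20,0,0,4,0,-3,14,20,0,0,6,0,-4,18,20,0,0,7.6,0]' 40
python3 -m handwheel '[0,4,0,0,0,0,0,0,8,0,0,0,0,0,0,12,0,0,0,0,0,0,16,0,0,0,0,0,0,20,0,0,0,0,0,0,24,0,0,0,0,0,0,28,0,0,0,0,0,0,32,0,0,0,0,0]'
python3 go.py .4985 .2105 .14 79
```

```text
t: 35.38
eef_pos: [0.5077, -0.2586, 0.1794]
tool_rot: [0.003, 0.772, 0.636, 0.002]
contact_force: [1.0, 0.5, -1.6]
gripper_width: 0.272
t: 36.05
eef_pos: [0.5071, 0.0632, 0.1799]
tool_rot: [0.003, 0.772, 0.636, 0.003]
contact_force: [0.6, 0.4, -1.7]
gripper_width: 0.272
shift cm [-0.86 14.73 -3.99] rot [0.  0.4 0.1] | at [0.5071 0.0632 0.1799] alpha 78.9 F [ 0.6  0.4 -1.7] w 0.272 t 36.05 q7 -0.2
```

```bash
python3 -m handwheel '[-0.5,4,0,0,0,0,0,-0.9,8,0,0,0.4,0,0,-0.9,11,-1,0,0.4,0,0,-0.9,14,-3,0,0.4,0,0,-0.9,14,-4,0,0.4,0,0,-0.9,14,-4,0,0.4,0,0,-0.9,14,-4,0,0.4,0,0]'
python3 -m handwheel '[0,0,0,0,0,0,0,0,0,0,0,0,0,0]'
python3 go.py .4985 .2105 .065 79
python3 - <<'E'
from kiln import *
im,C=shot('wrist','x1');P=np.load('pics/x1.npz');R,p=P['R'],P['p']
e=lambda x,y,h:proj(C,p+R@np.array([x,y,-h])).round(1)
print('block top corners expected',e(.037,-.012,.049),e(.037,.012,.049),'bottom',e(.037,0,.021))
c0=e(.037,0,.049);u=int(c0[0])
print([(r,*(int(v) for v in im[r,u])) for r in range(int(c0[1])-24,int(c0[1])+26,2)])
for uv,a,th in foot(im,C): print(np.round(uv,1),a,onz(C,uv,.07).round(4))
E
```

```text
t: 36.63
eef_pos: [0.4978, 0.202, 0.1397]
tool_rot: [0.001, 0.772, 0.635, -0.001]
contact_force: [0.4, 0.1, -1.4]
gripper_width: 0.266
t: 36.8
eef_pos: [0.4986, 0.2004, 0.1407]
tool_rot: [0.001, 0.773, 0.634, -0.0]
contact_force: [0.3, -0.3, -1.2]
gripper_width: 0.273
shift cm [-0.01  1.01 -7.57] rot [0.1 0.  0.3] | at [0.4986 0.2004 0.1407] alpha 78.7 F [ 0.3 -0.3 -1.2] w 0.273 t 36.8 q7 -0.4
block top corners expected [255.8 201.5] [310.  201.5] bottom [282.8 188.4]
[(177, 63, 89, 112), (179, 45, 67, 88), (181, 44, 68, 85), (183, 48, 69, 87), (185, 45, 67, 86), (187, 42, 66, 84), (189, 42, 65, 86), (191, 51, 74, 91), (193, 43, 61, 78), (195, 38, 51, 56), (197, 39, 45, 52), (199, 33, 43, 51), (201, 40, 47, 53), (203, 36, 45, 49), (205, 49, 55, 61), (207, 45, 53, 59), (209, 45, 49, 61), (211, 44, 54, 64), (213, 49, 56, 66), (215, 48, 53, 65), (217, 48, 56, 65), (219, 49, 56, 65), (221, 49, 60, 64), (223, 53, 61, 68), (225, 52, 65, 63)]
[494.9  86.5] 1962 [0.6794 0.2644 0.07  ]
[355. 125.] 110 [0.5692 0.2571 0.07  ]
[467.9 222.1] 7147 [0.6561 0.1559 0.07  ]
[280.4 173.8] 1285 [0.5027 0.2302 0.07  ]
[350.  268.9] 351 [0.5482 0.1311 0.07  ]
[282.4 297.6] 980 [0.4811 0.1139 0.07  ]
[455.9 313. ] 623 [0.6423 0.0642 0.07  ]
[310.3 328.7] 69 [0.5013 0.0744 0.07  ]
```

```bash
python3 - <<'E'
from h import *
im,C=load('wrist','x1')
print('foot end',onz(C,(283,178),.07).round(4), 'pred px',proj(C,(.5058,.2478,.07)).round(1))
# lateral edges of the footprint at row 184, and block edges row 215
for r in(182,186,215,235): print(r,[(c,*(int(v) for v in im[r,c])) for c in range(246,322,3)])
E
```

```text
foot end [0.5041 0.2263 0.07  ] pred px [279.9 152.2]
182 [(246, 98, 112, 118), (249, 112, 120, 121), (252, 115, 122, 123), (255, 115, 121, 123), (258, 114, 122, 121), (261, 114, 121, 122), (264, 106, 113, 117), (267, 45, 67, 83), (270, 47, 67, 89), (273, 47, 68, 88), (276, 44, 64, 85), (279, 41, 66, 87), (282, 46, 69, 86), (285, 45, 70, 88), (288, 51, 71, 90), (291, 48, 68, 87), (294, 48, 69, 88), (297, 108, 116, 120), (300, 116, 124, 125), (303, 116, 123, 123), (306, 115, 123, 124), (309, 115, 122, 124), (312, 116, 123, 125), (315, 117, 125, 125), (318, 141, 151, 152), (321, 151, 160, 162)]
186 [(246, 99, 110, 117), (249, 116, 121, 123), (252, 116, 121, 125), (255, 113, 121, 122), (258, 113, 123, 123), (261, 116, 121, 125), (264, 107, 118, 118), (267, 51, 70, 91), (270, 49, 69, 90), (273, 42, 67, 86), (276, 46, 66, 87), (279, 45, 68, 88), (282, 45, 66, 85), (285, 45, 67, 87), (288, 44, 67, 84), (291, 46, 68, 87), (294, 51, 71, 88), (297, 105, 114, 116), (300, 113, 121, 125), (303, 116, 122, 124), (306, 114, 121, 123), (309, 114, 120, 122), (312, 117, 123, 126), (315, 114, 123, 123)
[... 395 characters left out ...]
57, 64), (300, 49, 56, 65), (303, 48, 56, 63), (306, 58, 64, 74), (309, 134, 141, 145), (312, 146, 155, 156), (315, 147, 157, 159), (318, 148, 157, 158), (321, 149, 159, 162)]
235 [(246, 94, 120, 132), (249, 107, 116, 119), (252, 114, 121, 123), (255, 111, 118, 122), (258, 56, 64, 67), (261, 50, 56, 62), (264, 53, 60, 66), (267, 52, 60, 69), (270, 45, 53, 61), (273, 48, 57, 61), (276, 53, 68, 63), (279, 54, 70, 64), (282, 51, 68, 60), (285, 50, 69, 62), (288, 53, 67, 63), (291, 50, 61, 67), (294, 45, 57, 62), (297, 46, 56, 64), (300, 47, 56, 64), (303, 46, 52, 62), (306, 47, 51, 60), (309, 140, 151, 153), (312, 145, 157, 156), (315, 147, 156, 159), (318, 149, 159, 161), (321, 175, 186, 186)]
```

The footprint end matches my prediction: row 153 seen, 152 predicted. The pack sits about 1.7 mm towards −y in the hand, so I'll aim for (0.499, 0.2122).

```bash
python3 -m handwheel '[0,0.6,-2,0.1,0,0.3,0,0.05,1.2,-4,0.1,0,0.3,0,0.05,1.2,-6,0.1,0,0.3,0,0.05,1.2,-8,0.1,0,0.3,0,0.05,1.2,-8.3,0.1,0,0.3,0,0.05,1.2,-8.3,0.1,0,0.3,0,0.05,1.2,-8.3,0.1,0,0.3,0]'
python3 go.py .499 .2122 .049 79
```

```text
t: 37.43
eef_pos: [0.4999, 0.2124, 0.0587]
tool_rot: [0.0, 0.772, 0.636, 0.001]
contact_force: [1.3, -0.5, -1.1]
gripper_width: 0.271
shift cm [-0.09 -0.02 -0.97] rot [-0.1  0.1  0. ] | at [0.4999 0.2124 0.0587] alpha 79.0 F [ 1.3 -0.5 -1.1] w 0.271 t 37.43 q7 -0.32
```

```bash
python3 -m handwheel '[-0.09,-0.02,-0.3,0,0,0,0,-0.09,-0.02,-0.6,0,0,0,0,-0.09,-0.02,-0.8,0,0,0,0,-0.09,-0.02,-0.8,0,0,0,0]'
python3 go.py .499 .2122 .049 79
python3 -m handwheel '[0,0,-0.1,0,0,0,0,0,0,-0.2,0,0,0,0,0,0,-0.25,0,0,0,0,0,0,-0.25,0,0,0,0]'
python3 go.py .499 .2122 .049 79
```

```text
t: 37.77
eef_pos: [0.4989, 0.2122, 0.0508]
tool_rot: [0.0, 0.772, 0.636, 0.001]
contact_force: [0.4, -0.6, -0.3]
gripper_width: 0.272
shift cm [ 0.01 -0.   -0.18] rot [-0.1  0.1  0. ] | at [0.4989 0.2122 0.0508] alpha 79.0 F [ 0.4 -0.6 -0.3] w 0.272 t 37.77 q7 -0.31
t: 38.1
eef_pos: [0.499, 0.2124, 0.049]
tool_rot: [-0.0, 0.772, 0.636, 0.001]
contact_force: [-2.9, -1.0, 8.1]
gripper_width: 0.267
shift cm [-0.   -0.02  0.  ] rot [-0.1  0.1  0. ] | at [0.499  0.2124 0.049 ] alpha 79.0 F [-2.9 -1.   8.1] w 0.267 t 38.1 q7 -0.31
```

```bash
python3 -m handwheel '[0,0,0,0,0,0,0.3,0,0,0,0,0,0,0.4,0,0,0,0,0,0,0.5,0,0,0,0,0,0,0.5,0,0,4,0,0,0,0.5,0,0,8,0,0,0,0.5,0,0,12,0,0,0,0.5,0,-2,16,0,0,0,0.5]'
python3 -m handwheel '[0,-4,4,0,0,0,0.5,0,-8,8,0,0,0,0.5,0,-12,10,0,0,0,0.5,0,-16,10,0,0,0,0.5,0,-18,10,0,0,0,0.5,0,-18,10,0,0,0,0.5]'
python3 - <<'E'
from tube import *
w,W=shot('wrist','z1');t,T=shot('top','z1t');s,S=shot('scene','z1s')
x=cv2.resize(t[130:255,100:240],(392,350),interpolation=2)
y=cv2.resize(s[130:230,160:320],(400,250),interpolation=2)
c=np.zeros((600,800,3),np.uint8);c[:350,:392]=x;c[350:,:400]=y;c[:300,400:]=cv2.resize(w,(400,300));u=proj(W,(.58,.194,.1)).astype(int);print(u)
z=w[max(0,u[1]-110):u[1]+110,max(0,u[0]-146):u[0]+146];c[300:600,400:]=cv2.resize(z,(400,300));cv2.imwrite('pics/z1c.png',c)
for C,im,n in((T,t,'top'),(W,w,'wrist')):print(n,tube(im,C,.6363,.1838,.1255,'red',a0=79,half=.13,wid=.04))
E
python3 go.py .5 0 .3 79
```

```text
t: 38.77
eef_pos: [0.4988, 0.1971, 0.208]
tool_rot: [-0.0, 0.77, 0.638, 0.002]
contact_force: [0.2, 1.6, 0.0]
gripper_width: 0.5
t: 39.27
eef_pos: [0.4991, 0.0084, 0.3101]
tool_rot: [0.001, 0.774, 0.634, 0.003]
contact_force: [0.5, -0.8, -0.4]
gripper_width: 0.504
[318   8]
top (array([165.1, 168.4]), array([68.5, 11.5]), array([0.6393, 0.1843, 0.1255]), 82.5, 0.2087)
wrist (array([373.5,  51.4]), array([ 32.7, 105.1]), array([0.6278, 0.1339, 0.1255]), 79.6, 0.1047)
shift cm [ 0.13 -1.69 -0.8 ] rot [-0.2  0.1 -0.2] | at [0.4987 0.0169 0.308 ] alpha 79.2 F [ 0.4  0.6 -0.1] w 0.498 t 39.42 q7 -0.25
```

View pics/z1c.png

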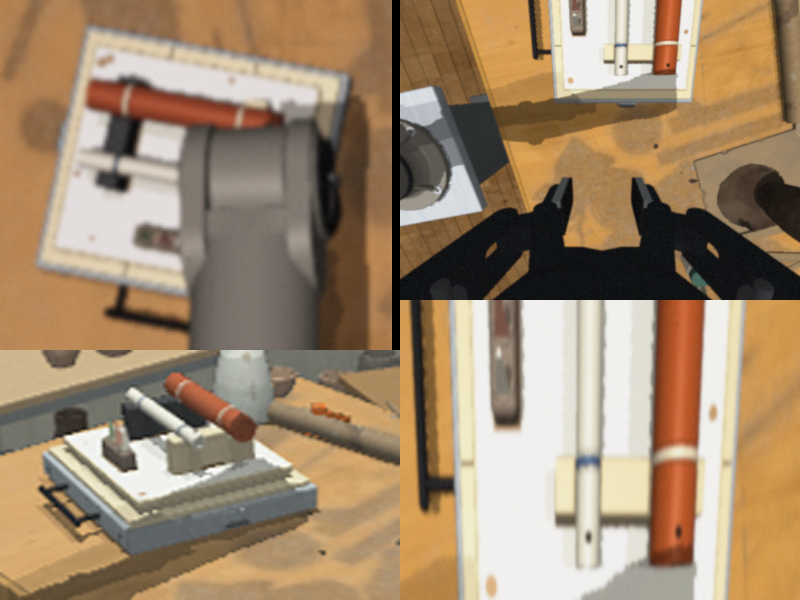

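The composite shows both setters upright, both tubes lying in the Vs, and the cone pack on its front footprint. I'll do one more measured check from above for the centring and the pack.

```bash
python3 -m handwheel '[2,4,2,0,0,0,0.5,4,8,4,0,0,0,0.5,7,12,5,0,0,0,0.5,7,16,5,0,0,0,0.5,7,16.5,5,0,0,0,0.5,7,16.5,5,0,0,0,0.5,7,16.5,5,0,0,0,0.5]'
python3 - <<'E'
from h import *
w,W=shot('wrist','z2')
s=w[0:300,120:480];cv2.imwrite('pics/z2c.png',cv2.resize(s,(720,600),interpolation=2))
ex=np.array([.9816,-.191,0]);ey=np.array([.191,.9816,0]);m=np.array([.602,.1904,0]);
pt=lambda a,b,z:proj(W,m+a*ex+b*ey+np.array([0,0,z])).round(1)
print('thick ends',pt(.035,.105,.1255),pt(.035,-.105,.1255),'thin',pt(-.035,.105,.122),pt(-.035,-.105,.122))
print('foot corners',[pt(-.107+i*.013,j*.038,.07).tolist() for i,j in((1,1),(1,-1),(-1,-1),(-1,1))],'block top',[pt(-.107+i*.012,j*.037,.098).tolist() for i,j in((1,1),(1,-1),(-1,-1),(-1,1))])
print('setter tops L',pt(.062,.07,.12),pt(-.062,.07,.12),'R',pt(.062,-.07,.12),pt(-.062,-.07,.12))
E
```

```text
t: 40.0
eef_pos: [0.5678, 0.186, 0.3562]
tool_rot: [-0.001, 0.769, 0.64, 0.001]
contact_force: [-0.3, -0.8, 0.7]
gripper_width: 0.505
thick ends [336.2  88.3] [327.7 241. ] thin [281.6  88.1] [280.4 239.7]
foot corners [[242.6, 139.1], [244.0, 188.0], [227.7, 187.9], [225.6, 139.0]] block top [[239.4, 140.7], [240.9, 191.2], [225.0, 191.0], [222.7, 140.5]]
setter tops L [354.1 117.2] [261.1 116.3] R [346.9 217.4] [262.1 216.7]
```

View pics/z2c.png

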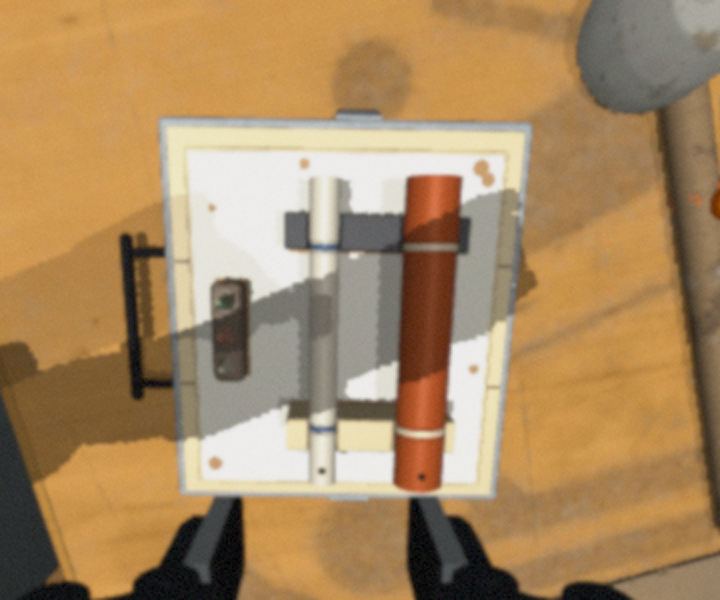

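The tubes lie symmetrically across both setters within 1–2 mm. The pack's top appears about 3 px (4 mm) towards +x of my prediction. I'll check its footprint margins in the pixel profiles.

```bash
python3 - <<'E'
from h import *
for k in('z1','z2'):
    im,C=load('wrist',k);h=cv2.cvtColor(im,cv2.COLOR_BGR2HSV)
    ex=np.array([.9816,-.191,0]);ey=np.array([.191,.9816,0]);c=np.array([.4985,.2105,.07])
    cor=[proj(C,c+i*.013*ex+j*.038*ey).round(1).tolist() for i,j in((1,1),(1,-1),(-1,-1),(-1,1))];print(k,'foot corners pred',cor)
    u=np.array(cor).mean(0).astype(int);y0=max(0,u[1]-34)
    print('cols',u[0]-14,'..',u[0]+16)
    for r in range(y0,u[1]+36,1 if k=='z1' else 4):
        print(r,''.join('#' if v<75 and s<=120 else ('b' if s>75 else '.') for s,v in zip(h[r,u[0]-16:u[0]+17,1],h[r,u[0]-16:u[0]+17,2])))
E
```

```text
z1 foot corners pred [[258.5, -18.2], [260.2, 51.8], [239.7, 51.9], [236.8, -18.1]]
cols 234 .. 264
0 .........bbbbbb..........bb......
1 .........bbbbbbb.........bb......
2 .........bbbbbbb.........bb......
3 .........bbbbbbb..........b......
4 .........bbbbbbb.........bb......
5 .........bbbbbbbb........bb......
6 .........bbbbbbbbb.......bb......
7 .........bbbbbbbbb........b......
8 .........bbbbbbbbb.......bb......
9 .........bbbbbbbbbb.......b......
10 .........bbbbbbbbbb.....bbb......
11 .........bbbbbbbbbb.......b......
12 .........bbbbbbbbbb......b.......
13 .........bbbbbbbbbbb......b......
14 .........bbbbbbbbbb.......b......
15 .........................bb......
16 ..........................b......
17 ..........................b......
18 ..........................b......
19 ..........................b......
20 ..........................b......
21 ..........................b......
22 .........................bb......
23 ..........................b......
24 ..........................b......
25 ..........................b......
26 ..........................b......
27 ........
[... 999 characters left out ...]

cols 221 .. 251
129 .................................
133 .................................
137 .................................
141 ..........b.bb......###bb........
145 ......................##b........
149 ............#####.....##b........
153 ......................###........
157 .................########........
161 ........#################........
165 ........####bbbb#########........
169 ........#bbbbbbbbb######b........
173 ........################b........
177 ......................##b........
181 ...........#..........##.........
185 .....................###bb.......
189 .................................
193 .................................
197 .................................
```

In the z1 profile the pack has about 1.5–2 px of bare footprint on both long sides and about 2 px at the near end. So it is centred laterally and within about 1.5 mm lengthwise. The hand is clear of everything, so I'm handing in.

```bash
python3 -c "
from station import *
o=get_obs();print(o['t'],o['contact_force'],o['eef_pos']);print(hand_in())"
```

```text
40.05 [0.01819933 0.43208822 0.14169752] [0.56796852 0.18350403 0.35666996]
the job is handed in; nothing more can be done
None
```

I set the kiln shelf in the order asked and handed it in at 40 s of the 144 s allowed, with the gripper clear of everything. No verdict was reported.

**What was placed**
- **Setters:** the dark one is on the left footprint and the pale one on the right, both upright with the wide V to the back.
- **Tubes:** the thick red tube lies in the wide Vs and the thin white tube in the narrow Vs.
- **Cone pack:** the one nearest the base stands on the front footprint, its row of cones parallel to the tubes.

**Last checks**
- **Seating:** every part touched down within about 1 mm of its expected height, at no more than 14 N of upward force. Shelf height worked out at 69–70 mm.
- **Tubes:** both lie across both setters, about 1–1.6 mm off centre towards the right. That is inside the 2 mm camera calibration.
- **Cone pack:** it is centred across its footprint and about 1.5 mm left of centre along it, so its end may overhang by up to about 1 mm. One overhead view put it about 4 mm further back than predicted; the bare margins beside the block did not bear that out.
- **Pot, jar and cup:** I kept clear of them but did not measure them again at the end.

**What went wrong**
- The real fingertips end about 30 mm short of the reported tool point. My first grasp of each setter closed on nothing, and neither setter visibly moved. The first dark-setter try registered about 39 N at the wrist.
- I carried the dark setter gripped only by its top few millimetres. The overhead view shows it standing correctly.
- I viewed 19 pictures against the budget of 14, mostly to find that offset.
- One mistyped move was refused without moving the arm.

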